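# Fetch the loupe from behind the polishing canisters

## Robot

A 7-joint arm with a two-finger parallel gripper is mounted at the origin on the work surface. World frame = base frame: x ahead of the robot, y to its left, z up, the work surface at z = 0. Lengths are in m, angles in rad, forces in N, time in s.
With the tool pointing down it reaches from about 0.35 to 0.9 m from the base axis. Payload 8.1 kg.
Tool frame: the origin (TCP) lies on the centre line of the jaws, within the pads' length; the fingertips stand 14 mm ahead of it and the grasp point (between the pads) lies 5 mm behind it (arm.tip_reach is the distance from the TCP to the fingertips, in m); z points along the fingers, y is the direction in which the jaws open and shut (so a half turn about z gives the same grasp; the last joint's range is limited). The gripper opens to 92 mm and grips with 3 to 60 N. Pads are 19 mm wide; open, the fingers measure 130 mm over their backs; the gripper's body (75 mm by 190 mm) begins 47 mm behind the grasp point.
Start: joints at [1.175, 0.434, 0.025, 1.573, -0.012, 1.134, -0.075], TCP at [0.18, -0.598, 0.241] pointing down, gripper open.
Joint ranges: [-2.62, 2.62], [-0.44, 2.09], [-1.27, 1.32], [0.08, 2.57], [-1.32, 4.46], [0.12, 2], [-2.74, 2.74]. Speed limits (rad/s): [2.22, 2.22, 3.01, 3.01, 3.14, 3.14, 3.14].

## Interface

Orientations are given as a rotation vector (axis times angle).
In Python, from cell import sensors, vision, arm, nets gives the robot as it stands.
- The arm moves only by the shell command python3 -m handwheel 'ROWS' [FORCE]. ROWS is JSON, a list of rows, each an object of numbers: "tx", "ty", "tz": the shift along the tool's x, y, z in cm; "wx", "wy", "wz": the turn, a rotation vector about the tool's x, y, z in degrees; "claw": the opening, from 0 (shut) to 1 (fully open). A call has 1 to 12 rows; each row is the pose to reach, as a shift and turn from the pose commanded when the call began, along the tool's axes at that moment; what a row does not reach only later rows make up. A row lasts 1/12 s, in which the tool goes at most 41.7 mm and 7.16 degrees, less where a joint would pass 70% of its speed; a pose out of reach is approached as far as the arm can. A call with a gripper value outside its range is refused whole. The fingers move at their own pace and stop on an object; FORCE is the grip in N (left out, the last holds). Time passes only in rows, so rows that repeat a pose let the fingers close. It gives the time, the measured TCP pose, the force and the opening at its end, in the units of the state.
- sensors.observe(): the state, without advancing time (a new reading comes with each control period).
- vision.get_image(name): name is "scene" or "top" or "wrist"; returns (picture, depth): 384x512x3 uint8, blue, green, red; 384x512 float32, m along the optical axis (not along the pixel's ray), 0 where there is no reading.
- vision.camera_model(name): a dict with "K" (3x3 intrinsics, pixels), "xyz" and "attitude" of the camera in the world; the wrist camera has in their place "hand_eye" (4x4, takes a point from camera to tool coordinates, whose origin is the TCP and whose axes are the flange's). Camera axes: x right, y down, z forward; pixel columns grow to the right and rows downward; lengths in m; the calibration is good to about 2 mm. A picture is of the moment at which its call begins: read the wrist's pose just before it. camera_model takes no time and is no camera call.
- arm.sign_off(): hands the job in, once; it reports no verdict.
Trained networks look in the newest picture that a camera, given by its name, has taken for a name from the list of things; names that differ only in an ending like _2 or _b are one class to them, and where a whole thing is asked for, a point or a joint stands for the part that bears it (a point fixed in the world has none). Each returns a list of dicts, best first, with "score" (0 to 1); they miss things now and then, are a little off and sometimes report something else, mostly with a low value. They report only what shows in the picture. A call takes as long as a camera call.
- nets.cut_out(label, camera): "region" (384x512 bool, what is visible of it) and "uv" ([column, row] in pixels, amid what is visible of it).
The state is a dict: "clock": time; "joints": joint angles; "dq": joint speeds; "joint_efforts": joint torques, N m; "position": TCP position; "ee_rot": TCP orientation; "force": force on the tool from outside, world axes, zero at the start; "ft_torque": the same for the moment, N m; "width": opening from 0.0 (shut) to 1.0 (fully open).
Only numpy, scipy, OpenCV 4.12 (cv2) and the standard library are available. Lean on these libraries where they do the work, as an engineer would, in place of code of your own. Each camera call takes 0.05 s, during which the arm holds its last target.

## Task

The loupe stands on the grey caddy, boxed in by three canisters of polishing compound. First clear all three canisters into the dark side tray, standing upright, then set the loupe upright wholly inside the black ring on the white inspection card, and only then put each canister back upright on the pad of its own colour. Let go of everything and keep the canisters upright all the time.

Things in the scene. Friction and masses are not known exactly. Their poses are not given: they have to be found in the camera images.
- red_canister: canister of red polishing compound: a plain upright cylinder, aluminium with a red band and a red cap, diameter 46, height 105, 100 to 210 g, loose. Origin at the centre of its underside, z up. It starts upright on the red pad, in any one of the three pad places of the caddy. Best gripped near the top, clear of its neighbours.
- green_canister: canister of green polishing compound: a plain upright cylinder, aluminium with a green band and a green cap, diameter 46, height 105, 100 to 210 g, loose. Origin at the centre of its underside, z up. It starts upright on the green pad, in any one of the three pad places of the caddy. Best gripped near the top, clear of its neighbours.
- yellow_canister: canister of yellow polishing compound: a plain upright cylinder, aluminium with a yellow band and a yellow cap, diameter 46, height 105, 100 to 210 g, loose. Origin at the centre of its underside, z up. It starts upright on the yellow pad, in any one of the three pad places of the caddy. Best gripped near the top, clear of its neighbours.
- red_pad: red round pad with a black centre, diameter 74, thickness 4, fixed on the caddy: the home of the red canister. Origin at the centre of its underside; a canister stands on its top, 4 above the origin.
- green_pad: green round pad with a black centre, diameter 74, thickness 4, fixed on the caddy: the home of the green canister. Origin at the centre of its underside; a canister stands on its top, 4 above the origin.
- yellow_pad: yellow round pad with a black centre, diameter 74, thickness 4, fixed on the caddy: the home of the yellow canister. Origin at the centre of its underside; a canister stands on its top, 4 above the origin.
- loupe: small loose steel stand magnifier, 70 to 120 g: square base frame 5 high, back plate on its +x edge, square top plate (heights 35 to 45) with a black-rimmed lens; 42 x 42 in plan, 45 high. Origin at the centre of its underside, z up. Starts on the caddy's plate, among the much taller canisters. Grip from above across its y faces (42 wide, open between base and top plate).
- caddy: fixed grey stand under pads, canisters and loupe: plate 180 (x) x 250 (y), 6 thick; back wall on the +x edge 40 high; side walls on the y edges, 30 high, x = -10 to 90; open to -x. Walls 4 thick. Origin: centre of the underside, on the table. Pad places at (-45, 0), (15, 80), (15, -80); which colour lies where varies. The loupe is near (26, 0).
- tray: fixed dark steel side tray, empty at the start: 280 (x) x 130 (y) outside, walls 5 thick and 22 high, inner floor 5 above the table. Origin at the centre of its underside. The three canisters fit in it side by side along x, for example at x = -85, 0 and 85. It is on the left or the right of the caddy.
- card: fixed white inspection card, 3 thick, on the other side of the caddy from the tray, with a printed black ring of inner diameter 84. Origin at the centre of the ring, on the card's underside. The card reaches from x = -65 to x = 135 and y = -65 to 65; a small box with a blue lid (40 x 50, 26 high) stands on it near x = 100 and does not belong to the job.

How it is judged:
On the way, in this order (a step that is already met when the one before it is completed fails the run):
1. all three canisters stand upright in the side tray, let go, and the loupe has not been taken yet (x of red_canister in the frame of tray between -0.125 and 0.125 m and y of red_canister in the frame of tray between -0.06 and 0.06 m and z of each of red_canister, green_canister, yellow_canister in the frame of tray below 0.012 m and angle between each of red_canister, green_canister, yellow_canister's own z axis and vertical below 0.15 rad and contact force between the fingers and red_canister below 0.3 N and x of green_canister in the frame of tray between -0.125 and 0.125 m and y of green_canister in the frame of tray between -0.06 and 0.06 m and contact force between the fingers and green_canister below 0.3 N and x of yellow_canister in the frame of tray between -0.125 and 0.125 m and y of yellow_canister in the frame of tray between -0.06 and 0.06 m and contact force between the fingers and yellow_canister below 0.3 N and distance of loupe from where it was at the start of the episode below 0.03 m), for 0.2 s.
2. the loupe stands inside the ring on the card, let go, while all three canisters are still in the side tray (horizontal distance between loupe and card below 0.015 m and z of loupe in the frame of card below 0.008 m and angle between loupe's own z axis and vertical below 0.1 rad and linear speed of loupe below 0.02 m/s and contact force between the fingers and loupe below 0.3 N and x of red_canister in the frame of tray between -0.125 and 0.125 m and y of red_canister in the frame of tray between -0.06 and 0.06 m and z of each of red_canister, green_canister, yellow_canister in the frame of tray below 0.012 m and angle between each of red_canister, green_canister, yellow_canister's own z axis and vertical below 0.15 rad and contact force between the fingers and red_canister below 0.3 N and x of green_canister in the frame of tray between -0.125 and 0.125 m and y of green_canister in the frame of tray between -0.06 and 0.06 m and contact force between the fingers and green_canister below 0.3 N and x of yellow_canister in the frame of tray between -0.125 and 0.125 m and y of yellow_canister in the frame of tray between -0.06 and 0.06 m and contact force between the fingers and yellow_canister below 0.3 N), for 0.2 s.
At the end, for the whole second after the job is handed in: The loupe stands upright on the card, its centre within 15 mm of the ring's centre; each canister stands upright on the pad of its own colour, its centre within 15 mm of the pad's; all are released and at rest (horizontal distance between loupe and card below 0.015 m and z of loupe in the frame of card below 0.008 m and angle between each of loupe, red_canister, green_canister, yellow_canister's own z axis and vertical below 0.1 rad and linear speed of each of loupe, red_canister, green_canister, yellow_canister below 0.02 m/s and contact force between the fingers and loupe below 0.3 N and horizontal distance between red_canister and red_pad below 0.015 m and z of red_canister in the frame of red_pad between 0.001 and 0.008 m and contact force between the fingers and red_canister below 0.3 N and horizontal distance between green_canister and green_pad below 0.015 m and z of green_canister in the frame of green_pad between 0.001 and 0.008 m and contact force between the fingers and green_canister below 0.3 N and horizontal distance between yellow_canister and yellow_pad below 0.015 m and z of yellow_canister in the frame of yellow_pad between 0.001 and 0.008 m and contact force between the fingers and yellow_canister below 0.3 N); the robot touches nothing.
It fails at once if the red canister is tipped by more than about 35 degrees (angle between red_canister's own z axis and vertical above 0.6 rad).
It fails at once if the green canister is tipped by more than about 35 degrees (angle between green_canister's own z axis and vertical above 0.6 rad).
It fails at once if the yellow canister is tipped by more than about 35 degrees (angle between yellow_canister's own z axis and vertical above 0.6 rad).
It also fails if it takes over 144 s, if anything falls off the work surface, if the arm or the gripper's body presses on something with over 40 N, if the wrist force passes 120 N, or if a joint passes its speed limit or range.

## Working session

There is one attempt and no reset: what is moved stays moved. The work goes in short steps, Python scripts to look and compute and a shell command to move; the robot and the scene stay as the last step left them, time stands still between calls to the robot, and variables do not carry over. Pictures are saved under pics/ and viewed, and the job is handed in when it is done.

```bash
ls; mkdir -p pics; python3 - <<'E'
from cell import sensors, vision, arm, nets
import cv2, numpy as np
print(sensors.observe()); print(arm.tip_reach)
for n in ["scene","top","wrist"]:
    m=vision.camera_model(n); print(n,m)
    p,d=vision.get_image(n); cv2.imwrite(f"pics/{n}0.png",p)
E
```

```text
pics
{'clock': 0.0, 'joints': array([ 1.17540079,  0.43522375,  0.02498886,  1.57414665, -0.01159527,
        1.13399833, -0.07506825]), 'dq': array([-1.24423010e-03, -5.41720881e-04, -2.78832362e-04,  4.85241514e-04,
        1.41839842e-03, -6.81929607e-05, -1.69766343e-04]), 'joint_efforts': array([ 5.03449410e-04, -6.67849016e+01,  9.84944478e-01, -3.14458215e+01,
       -6.05343212e-02,  4.28984861e-02,  1.79695767e-04]), 'position': array([ 0.1801789 , -0.59792539,  0.23992551]), 'ee_rot': array([-3.10643257e+00, -4.57970933e-01,  6.17744134e-04]), 'force': array([-0.35960456,  0.01309692, -0.14547575]), 'ft_torque': array([ 0.00165645,  0.00830319, -0.01928127]), 'width': 0.9993622066429771}
0.014
scene {'K': array([[460.71948147,   0.        , 251.72154228],
       [  0.        , 460.71948147, 187.57230222],
       [  0.        ,   0.        ,   1.        ]]), 'xyz': array([ 1.26301211, -0.33337487,  0.69277186]), 'attitude': array([-1.99937978, -1.25008055,  0.58247818])}
top {'K': array([[464.30986915,   0.        , 265.10704721],
       [  0.        , 464.30986915, 188.08771582],
       [  0.        ,   0.        ,   1.        ]]), 'xyz': array([ 0.50673348, -0.00755926,  1.04885886]), 'attitude': array([-2.19375085,  2.15525675, -0.06291512])}
wrist {'K': array([[340.08645168,   0.        , 254.85152084],
       [  0.        , 340.08645168, 189.86904408],
       [  0.        ,   0.        ,   1.        ]]), 'hand_eye': array([[ 6.93058272e-05, -9.67890402e-01, -2.51372562e-01,
         6.87302566e-02],
       [ 9.99999997e-01,  6.05728090e-05,  4.24787275e-05,
        -1.83161643e-04],
       [-2.58884104e-05, -2.51372564e-01,  9.67890403e-01,
        -1.44586589e-01],
       [ 0.00000000e+00,  0.00000000e+00,  0.00000000e+00,
         1.00000000e+00]])}
```

View pics/top0.png

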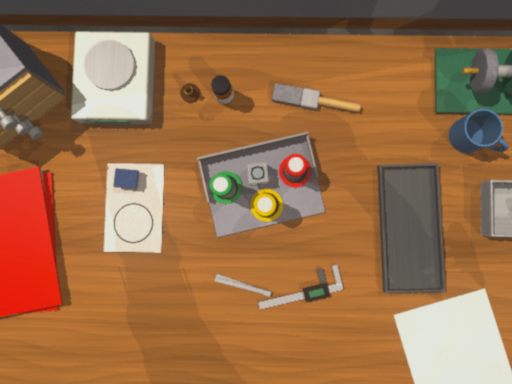

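View pics/scene0.png

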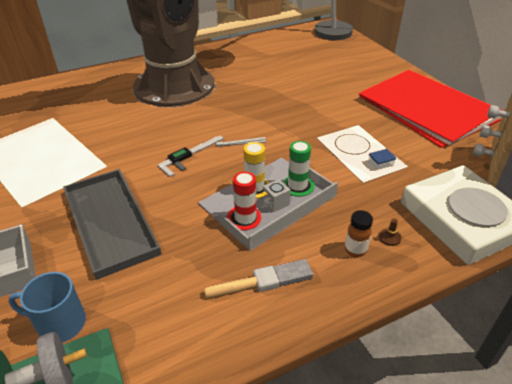

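The top view shows the yaw-rotated caddy near (262,185) with green at (224,186), red at (294,170), yellow at (265,205) and the loupe at (258,173). The tray is on the right at (411,228), which is −y. The card is on the left, with its ring at (133,222).

```bash
cat > h.py <<'E'
from cell import sensors, vision, arm, nets
import cv2, numpy as np
from scipy.spatial.transform import Rotation as R
def pose(n):
    m=vision.camera_model(n)
    if n=="wrist":
        s=sensors.observe(); T=np.eye(4); T[:3,:3]=R.from_rotvec(s['ee_rot']).as_matrix(); T[:3,3]=s['position']
        return m['K'],T@m['hand_eye']
    T=np.eye(4);T[:3,:3]=R.from_rotvec(m['attitude']).as_matrix();T[:3,3]=m['xyz']; return m['K'],T
def cloud(n):
    K,T=pose(n); p,d=vision.get_image(n)
    v,u=np.mgrid[0:384,0:512]
    c=np.stack([(u-K[0,2])/K[0,0]*d,(v-K[1,2])/K[1,1]*d,d],-1)
    return p,d,c@T[:3,:3].T+T[:3,3],K,T
def ray(u,v,K,T,z):
    r=T[:3,:3]@np.array([(u-K[0,2])/K[0,0],(v-K[1,2])/K[1,1],1.]); return T[:3,3]+r*(z-T[2,3])/r[2]
E
python3 - <<'E'
from h import *
for cam in ["top","scene"]:
    p,d,W,K,T=cloud(cam)
    for l in ["red_canister","green_canister","yellow_canister","red_pad","green_pad","yellow_pad","loupe","caddy","tray","card"]:
        for r in nets.cut_out(l,cam)[:1]:
            m=r['region']&(d>0); q=W[m]; zt=np.percentile(q[:,2],97)
            top=q[q[:,2]>zt-0.006]
            print(cam,l,round(r['score'],2),r['uv'],m.sum(),'ztop',zt.round(4),'topc',((top.min(0)+top.max(0))/2).round(4),'med',np.median(q,0).round(4))
            if l in("caddy","tray","card"):
                rc=cv2.minAreaRect((q[:,:2]*1000).astype(np.float32)); print('   rect',rc)
E
```

```text
top red_canister 0.89 [292.9, 167.0] 510 ztop 0.1182 topc [ 0.626  -0.0512  0.1161] med [ 0.6211 -0.0502  0.1148]
top green_canister 0.73 [223.5, 183.5] 471 ztop 0.1184 topc [0.5818 0.0997 0.1161] med [0.5797 0.0961 0.1148]
top yellow_canister 0.62 [268.2, 205.8] 361 ztop 0.1186 topc [0.5429 0.01   0.1167] med [0.5412 0.0094 0.1152]
top red_pad 0.83 [295.4, 177.6] 396 ztop 0.0267 topc [ 0.6168 -0.0509  0.0682] med [ 0.6084 -0.0555  0.0102]
top green_pad 0.56 [235.8, 193.9] 308 ztop 0.0135 topc [0.5848 0.0969 0.0117] med [0.5753 0.083  0.0102]
top yellow_pad 0.55 [277.0, 205.5] 472 ztop 0.1154 topc [0.5544 0.0082 0.1146] med [5.476e-01 2.000e-04 1.050e-02]
top loupe 0.2 [136.0, 213.8] 4474 ztop 0.007 topc [0.5363 0.3069 0.0145] med [0.5245 0.3011 0.0033]
top caddy 0.79 [258.4, 186.6] 6594 ztop 0.0398 topc [0.6353 0.0328 0.0758] med [0.5915 0.0247 0.0066]
   rect ((593.6326293945312, 19.129852294921875), (190.8953399658203, 259.8056640625), 14.450872421264648)
top tray 0.72 [409.7, 227.1] 7978 ztop 0.0237 topc [ 0.5032 -0.3123  0.0233] med [ 0.5011 -0.3149  0.0061]
   rect ((505.996582
[... 1021 characters left out ...]
pc [0.6182 0.0266 0.0511] med [0.6316 0.0233 0.0462]
scene caddy 0.88 [271.0, 209.2] 3713 ztop 0.0403 topc [0.6791 0.0392 0.0388] med [6.414e-01 6.000e-04 7.700e-03]
   rect ((594.0540771484375, 18.29865264892578), (182.63473510742188, 251.8275604248047), 14.148316383361816)
scene tray 0.57 [106.5, 225.4] 6475 ztop 0.0228 topc [ 0.5061 -0.3117  0.0213] med [ 0.5213 -0.3129  0.0055]
   rect ((490.2232971191406, -310.5247802734375), (317.6421203613281, 137.59681701660156), 2.8100132942199707)
scene card 0.56 [357.0, 150.3] 2106 ztop 0.0064 topc [0.5385 0.3092 0.0132] med [0.531  0.2935 0.0039]
   rect ((536.609375, 309.7312316894531), (209.9377899169922, 137.5701141357422), 0.2164643108844757)
```

```bash
cat >> h.py <<'E'
def off(x,y,z,yaw=None):
    "tool-frame shift in cm (and wz deg) from now to world target"
    s=sensors.observe(); M=R.from_rotvec(s['ee_rot']).as_matrix()
    t=M.T@(np.array([x,y,z])-s['position'])*100
    a=np.degrees(np.arctan2(M[1,0],M[0,0])); tilt=np.degrees(np.arccos(-M[2,2]))
    print('t cm',t.round(2),'yaw',a.round(2),'tilt',tilt.round(2),'wz', None if yaw is None else round(-(yaw-a),2))
def fitc(q,r,x0):
    from scipy.optimize import least_squares
    return least_squares(lambda c:np.hypot(q[:,0]-c[0],q[:,1]-c[1])-r,x0,loss='soft_l1',f_scale=.001).x
E
python3 - <<'E'
from h import *
C={'red':(.628,-.054),'green':(.588,.0997),'yellow':(.55,.0074)}
for cam in["top","scene"]:
    p,d,W,K,T=cloud(cam)
    for n,c in C.items():
        m=(np.hypot(W[...,0]-c[0],W[...,1]-c[1])<.045)&(W[...,2]>.108)&(W[...,2]<.125)
        q=W[m]; cc,r=cv2.minEnclosingCircle((q[:,:2]*1000).astype(np.float32)); print(cam,n,'z',np.median(q[:,2]).round(4),'enc',np.round(cc,1),round(r,1),'cen',q.mean(0).round(4),m.sum())
    # ring: dark pixels on the card
    hsv=cv2.cvtColor(p,cv2.COLOR_BGR2HSV)
    pts=[]
    v,u=np.nonzero((hsv[...,2]<150)&(hsv[...,1]<130))
    P=np.array([ray(a,b,K,T,.003) for a,b in zip(u,v)])
    for c0 in[(.50,.30)]:
        m=np.hypot(P[:,0]-c0[0],P[:,1]-c0[1])<.058
        q=P[m]; c=np.array(c0)
        for _ in range(5):
            rr=np.hypot(q[:,0]-c[0],q[:,1]-c[1]); k=(rr<.05)&(rr>.035)
            c=fitc(q[k],.0435,c)
        print(cam,'ring',c.round(4),np.median(rr[k]),k.sum())
    for n,h in(('red',(0,5)),('green',(50,85)),('yellow',(22,33))):
        v,u=np.nonzero((abs(hsv[...,0].astype(int)-np.mean(h))<=(h[1]-h[0])/2+3)&(hsv[...,1]>150)&(hsv[...,2]>80)&(abs(W[...,2]-.0105)<.003))
        P=W[v,u]; P=P[np.hypot(P[:,0]-C[n][0],P[:,1]-C[n][1])<.06]
        hull=cv2.convexHull((P[:,:2]*1000).astype(np.float32))[:,0]/1000
        # outer edge points only
        c=np.array(C[n])
        for _ in range(8):
            rr=np.hypot(hull[:,0]-c[0],hull[:,1]-c[1]); c=fitc(hull[rr>.030],.037,c)
        print(cam,'pad',n,c.round(4),len(hull),len(P))
E
```

```text
top red z 0.1155 enc [625.4 -52.2] 22.9 cen [ 0.6253 -0.0517  0.1154] 400
top green z 0.1153 enc [582.8  99.5] 23.0 cen [0.5827 0.0993 0.1152] 398
top yellow z 0.1155 enc [543.9   9.4] 22.8 cen [0.5439 0.0093 0.1155] 399
top ring [0.5024 0.3086] 0.04341054637825882 34
top pad red [ 0.6269 -0.0541] 25 224
top pad green [0.5879 0.1059] 15 48
top pad yellow [0.5482 0.0085] 28 341
scene red z 0.1151 enc [629.6 -51.7] 24.4 cen [ 0.6319 -0.0535  0.1148] 326
scene green z 0.1153 enc [587.6 100.1] 24.4 cen [0.5895 0.0973 0.1147] 264
scene yellow z 0.1152 enc [547.5   8.9] 24.0 cen [0.5503 0.0073 0.1148] 262
scene ring [0.5 0.3] nan 0
scene pad red [ 0.6281 -0.0537] 15 183
scene pad green [0.5879 0.0977] 15 98
scene pad yellow [0.5501 0.0052] 10 55
  return _methods._mean(a, axis=axis, dtype=dtype,
  ret = ret.dtype.type(ret / rcount)
```

```bash
python3 - <<'E'
import cv2
p=cv2.imread('pics/top0.png'); cv2.imwrite('pics/topc.png',cv2.resize(p[110:260,90:340],None,fx=3,fy=3,interpolation=cv2.INTER_CUBIC))
E
```

```text
(no output)
```

View pics/topc.png

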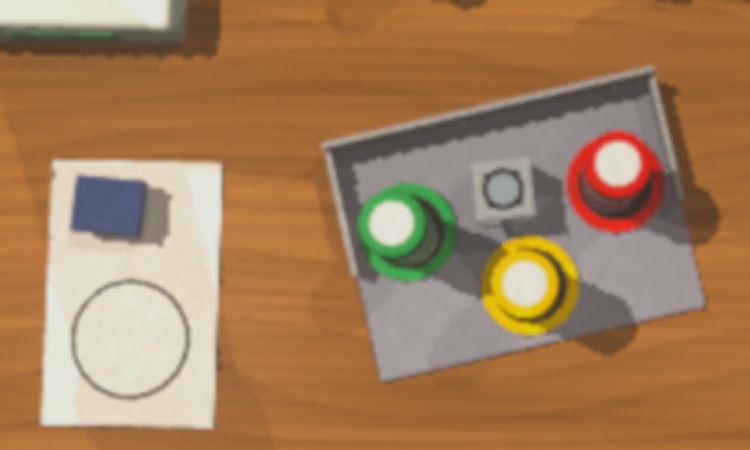

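```bash
python3 - <<'E'
from h import *
off(.56,-.03,.30); off(.6275,-.052,.22)
E
```

```text
t cm [ 52.75 -43.47  -5.93] yaw 16.77 tilt 0.0 wz None
t cm [ 58.58 -39.41   2.07] yaw 16.77 tilt 0.0 wz None
```

```bash
python3 -m handwheel '[{"tx":1.5,"ty":-1.2,"tz":-1},{"tx":4,"ty":-3.3,"tz":-2},{"tx":7,"ty":-5.8,"tz":-3},{"tx":10,"ty":-8.2,"tz":-4},{"tx":13,"ty":-10.7,"tz":-5},{"tx":16,"ty":-13.2,"tz":-6},{"tx":19,"ty":-15.7,"tz":-6},{"tx":22,"ty":-18.1,"tz":-6},{"tx":25,"ty":-20.6,"tz":-6},{"tx":28,"ty":-23,"tz":-6},{"tx":31,"ty":-25.5,"tz":-6},{"tx":33,"ty":-27.2,"tz":-6}]' 25; python3 - <<'E'
from h import *
off(.56,-.03,.30)
E
```

```text
t cm [ 52.75 -43.47  -5.93] yaw 16.77 tilt 0.0 wz Noneinvalid input
```

```bash
python3 -m handwheel '[{"tx":1.5,"ty":-1.2,"tz":-1,"wx":0,"wy":0,"wz":0,"claw":1}]'; echo; python3 -m handwheel '[{"tx":1.5,"ty":-1.2,"tz":-1,"wx":0,"wy":0,"wz":0,"claw":1},{"tx":4,"ty":-3.3,"tz":-2,"wx":0,"wy":0,"wz":0,"claw":1}]' 25;
```

```text
clock: 1.43
position: [0.188, -0.584, 0.2489]
ee_rot: [-3.107, -0.451, 0.004]
force: [-0.1, 0.3, -0.9]
width: 0.998

clock: 1.6
position: [0.2184, -0.5406, 0.2707]
ee_rot: [3.108, 0.452, -0.002]
force: [0.8, -0.1, 0.2]
width: 1.004
```

```bash
python3 -m handwheel '[{"tx":3,"ty":-2.5,"tz":-0.5,"claw":1},{"tx":6,"ty":-5,"tz":-1,"claw":1},{"tx":9,"ty":-7.4,"tz":-1.5,"claw":1},{"tx":12,"ty":-9.9,"tz":-2,"claw":1},{"tx":15,"ty":-12.4,"tz":-2.5,"claw":1},{"tx":18,"ty":-14.8,"tz":-3,"claw":1},{"tx":21,"ty":-17.3,"tz":-3,"claw":1},{"tx":24,"ty":-19.8,"tz":-3,"claw":1},{"tx":27,"ty":-22.2,"tz":-3,"claw":1},{"tx":30,"ty":-24.7,"tz":-3,"claw":1},{"tx":32,"ty":-26.4,"tz":-3,"claw":1},{"tx":33,"ty":-27.2,"tz":-3,"claw":1}]' ; python3 - <<'E'
from h import *
off(.56,-.03,.30)
E
```

```text
t cm [ 47.29 -39.21  -3.01] yaw 16.55 tilt 0.08 wz Noneinvalid input
```

```bash
python3 -m handwheel '[{"tx":3,"ty":-2.5,"tz":-0.5,"wx":0,"wy":0,"wz":0,"claw":1},{"tx":6,"ty":-5,"tz":-1,"wx":0,"wy":0,"wz":0,"claw":1},{"tx":9,"ty":-7.4,"tz":-1.5,"wx":0,"wy":0,"wz":0,"claw":1},{"tx":12,"ty":-9.9,"tz":-2,"wx":0,"wy":0,"wz":0,"claw":1},{"tx":15,"ty":-12.4,"tz":-2.5,"wx":0,"wy":0,"wz":0,"claw":1},{"tx":18,"ty":-14.8,"tz":-3,"wx":0,"wy":0,"wz":0,"claw":1},{"tx":21,"ty":-17.3,"tz":-3,"wx":0,"wy":0,"wz":0,"claw":1},{"tx":24,"ty":-19.8,"tz":-3,"wx":0,"wy":0,"wz":0,"claw":1},{"tx":27,"ty":-22.2,"tz":-3,"wx":0,"wy":0,"wz":0,"claw":1},{"tx":30,"ty":-24.7,"tz":-3,"wx":0,"wy":0,"wz":0,"claw":1},{"tx":32,"ty":-26.4,"tz":-3,"wx":0,"wy":0,"wz":0,"claw":1},{"tx":33,"ty":-27.2,"tz":-3,"wx":0,"wy":0,"wz":0,"claw":1}]' ; python3 - <<'E'
from h import *
off(.56,-.03,.30)
E
```

```text
clock: 2.6
position: [0.4595, -0.1795, 0.301]
ee_rot: [-3.106, -0.466, -0.002]
force: [-0.4, -0.3, -0.6]
width: 1.0
t cm [ 14.   -11.35   0.13] yaw 17.07 tilt 0.1 wz None
```

```bash
python3 -m handwheel '[{"tx":3,"ty":-2.5,"tz":0,"wx":0,"wy":0,"wz":0,"claw":1},{"tx":6,"ty":-5,"tz":0,"wx":0,"wy":0,"wz":0,"claw":1},{"tx":9,"ty":-7.5,"tz":0,"wx":0,"wy":0,"wz":0,"claw":1},{"tx":11,"ty":-9.5,"tz":0,"wx":0,"wy":0,"wz":0,"claw":1},{"tx":12,"ty":-10.5,"tz":0,"wx":0,"wy":0,"wz":0,"claw":1},{"tx":12,"ty":-11,"tz":0,"wx":0,"wy":0,"wz":0,"claw":1},{"tx":12,"ty":-11,"tz":0,"wx":0,"wy":0,"wz":0,"claw":1}]' ; python3 - <<'E'
from h import *
p,d,W,K,T=cloud("wrist"); cv2.imwrite("pics/w1.png",p)
C={'red':(.628,-.054),'green':(.588,.0997),'yellow':(.55,.0074)}
for n,c in C.items():
    m=(np.hypot(W[...,0]-c[0],W[...,1]-c[1])<.045)&(W[...,2]>.108)&(W[...,2]<.125)
    q=W[m]
    if len(q)<50: continue
    cc,r=cv2.minEnclosingCircle((q[:,:2]*1000).astype(np.float32)); print(n,'z',np.median(q[:,2]).round(4),'enc',np.round(cc,1),round(r,1),'cen',q.mean(0).round(4),m.sum())
off(.6275,-.0525,.20)
E
```

```text
clock: 3.18
position: [0.5405, -0.0425, 0.3006]
ee_rot: [-3.107, -0.462, 0.001]
force: [0.1, -0.0, -0.0]
width: 1.003
red z 0.1156 enc [629.6 -49.5] 22.9 cen [ 0.6297 -0.0492  0.1156] 1958
green z 0.1156 enc [586.9 101.9] 23.1 cen [0.5874 0.1008 0.1154] 2042
yellow z 0.1156 enc [547.9  11.9] 23.0 cen [0.5487 0.0115 0.1155] 1716
t cm [ 8.12  3.32 10.06] yaw 16.8 tilt 0.04 wz None
```

View pics/w1.png

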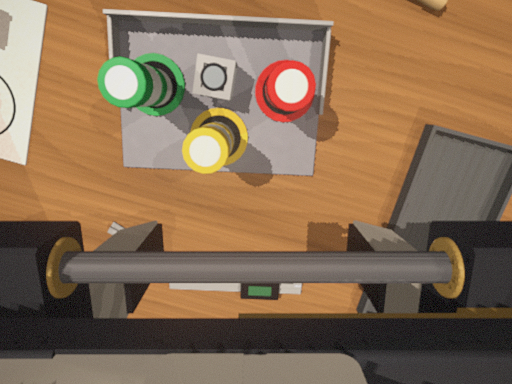

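```bash
python3 -c "
from h import *
off(.628,-.051,.20);off(.628,-.051,.098)"
python3 -m handwheel '[{"tx":2,"ty":0.8,"tz":2,"wx":0,"wy":0,"wz":0,"claw":1},{"tx":5,"ty":2,"tz":4.5,"wx":0,"wy":0,"wz":0,"claw":1},{"tx":7,"ty":3,"tz":7,"wx":0,"wy":0,"wz":0,"claw":1},{"tx":8.1,"ty":3.2,"tz":9,"wx":0,"wy":0,"wz":0,"claw":1},{"tx":8.1,"ty":3.2,"tz":10,"wx":0,"wy":0,"wz":0,"claw":1},{"tx":8.1,"ty":3.2,"tz":10,"wx":0,"wy":0,"wz":0,"claw":1}]' ; python3 - <<'E'
from h import *
off(.628,-.051,.098)
E
```

```text
t cm [ 8.21  3.19 10.06] yaw 16.8 tilt 0.04 wz None
t cm [ 8.22  3.19 20.26] yaw 16.8 tilt 0.04 wz None
clock: 3.73
position: [0.6255, -0.053, 0.1979]
ee_rot: [-3.108, -0.455, 0.008]
force: [-1.6, 0.3, -0.2]
width: 1.002
t cm [ 0.35 -0.11  9.99] yaw 16.66 tilt 0.3 wz None
```

```bash
python3 -m handwheel '[{"tx":0.1,"ty":0,"tz":2,"wx":0,"wy":0,"wz":0,"claw":1},{"tx":0.1,"ty":0,"tz":4.5,"wx":0,"wy":0,"wz":0,"claw":1},{"tx":0.1,"ty":0,"tz":7,"wx":0,"wy":0,"wz":0,"claw":1},{"tx":0.1,"ty":0,"tz":9,"wx":0,"wy":0,"wz":0,"claw":1},{"tx":0.1,"ty":0,"tz":10.2,"wx":0,"wy":0,"wz":0,"claw":1},{"tx":0.1,"ty":0,"tz":10.2,"wx":0,"wy":0,"wz":0,"claw":1},{"tx":0.1,"ty":0,"tz":10.2,"wx":0,"wy":0,"wz":0,"claw":1}]' ; python3 - <<'E'
from h import *
off(.628,-.051,.098)
E
```

```text
clock: 4.32
position: [0.6284, -0.0514, 0.0999]
ee_rot: [3.108, 0.457, 0.001]
force: [0.4, -0.1, -0.3]
width: 1.001
t cm [-0.03 -0.05  0.19] yaw 16.74 tilt 0.04 wz None
```

```bash
python3 -m handwheel '[{"tx":0,"ty":0,"tz":0,"wx":0,"wy":0,"wz":0,"claw":0.4},{"tx":0,"ty":0,"tz":0,"wx":0,"wy":0,"wz":0,"claw":0.4},{"tx":0,"ty":0,"tz":0,"wx":0,"wy":0,"wz":0,"claw":0.4},{"tx":0,"ty":0,"tz":0,"wx":0,"wy":0,"wz":0,"claw":0.4},{"tx":0,"ty":0,"tz":0,"wx":0,"wy":0,"wz":0,"claw":0.4},{"tx":0,"ty":0,"tz":0,"wx":0,"wy":0,"wz":0,"claw":0.4},{"tx":0,"ty":0,"tz":0,"wx":0,"wy":0,"wz":0,"claw":0.4},{"tx":0,"ty":0,"tz":0,"wx":0,"wy":0,"wz":0,"claw":0.4}]' 20
```

```text
clock: 4.98
position: [0.6284, -0.0508, 0.0987]
ee_rot: [3.108, 0.458, -0.0]
force: [-1.2, 1.1, 0.9]
width: 0.498
```

```bash
python3 -m handwheel '[{"tx":0,"ty":0,"tz":-0.5,"wx":0,"wy":0,"wz":0,"claw":0.4},{"tx":0,"ty":0,"tz":-1.5,"wx":0,"wy":0,"wz":0,"claw":0.4},{"tx":0,"ty":0,"tz":-3,"wx":0,"wy":0,"wz":0,"claw":0.4},{"tx":0,"ty":0,"tz":-5,"wx":0,"wy":0,"wz":0,"claw":0.4},{"tx":0,"ty":0,"tz":-7,"wx":0,"wy":0,"wz":0,"claw":0.4},{"tx":0,"ty":0,"tz":-8,"wx":0,"wy":0,"wz":0,"claw":0.4},{"tx":0,"ty":0,"tz":-8.3,"wx":0,"wy":0,"wz":0,"claw":0.4},{"tx":0,"ty":0,"tz":-8.3,"wx":0,"wy":0,"wz":0,"claw":0.4}]'; python3 - <<'E'
from h import *
off(.590,-.311,.175)
E
```

```text
clock: 5.65
position: [0.6288, -0.0509, 0.1826]
ee_rot: [3.108, 0.458, 0.003]
force: [-0.1, -0.4, -1.2]
width: 0.497
t cm [-11.22  23.79   0.76] yaw 16.77 tilt 0.1 wz None
```

```bash
python3 -m handwheel '[{"tx":-0.5,"ty":1,"tz":0,"wx":0,"wy":0,"wz":0,"claw":0.4},{"tx":-1.4,"ty":3,"tz":0,"wx":0,"wy":0,"wz":0,"claw":0.4},{"tx":-2.6,"ty":5.6,"tz":0,"wx":0,"wy":0,"wz":0,"claw":0.4},{"tx":-3.9,"ty":8.4,"tz":0,"wx":0,"wy":0,"wz":0,"claw":0.4},{"tx":-5.2,"ty":11.2,"tz":0,"wx":0,"wy":0,"wz":0,"claw":0.4},{"tx":-6.5,"ty":14,"tz":0,"wx":0,"wy":0,"wz":0,"claw":0.4},{"tx":-7.8,"ty":16.8,"tz":0,"wx":0,"wy":0,"wz":0,"claw":0.4},{"tx":-9.2,"ty":19.6,"tz":0,"wx":0,"wy":0,"wz":0,"claw":0.4},{"tx":-10.4,"ty":22,"tz":0,"wx":0,"wy":0,"wz":0,"claw":0.4},{"tx":-11.2,"ty":23.5,"tz":0,"wx":0,"wy":0,"wz":0,"claw":0.4},{"tx":-11.2,"ty":23.8,"tz":0,"wx":0,"wy":0,"wz":0,"claw":0.4},{"tx":-11.2,"ty":23.8,"tz":0,"wx":0,"wy":0,"wz":0,"claw":0.4}]'; python3 - <<'E'
from h import *
off(.590,-.311,.0942)
p,d,W,K,T=cloud("top"); cv2.imwrite("pics/t2.png",p)
# tray: walls top
m=(W[...,2]<.035)&(W[...,2]>.018)&(abs(W[...,0]-.505)<.18)&(abs(W[...,1]+.315)<.1)
print(cv2.minAreaRect((W[m][:,:2]*1000).astype(np.float32)))
p,d,W,K,T=cloud("scene"); cv2.imwrite("pics/s2.png",p)
m=(W[...,2]<.026)&(W[...,2]>.018)&(abs(W[...,0]-.505)<.18)&(abs(W[...,1]+.315)<.1)
print(cv2.minAreaRect((W[m][:,:2]*1000).astype(np.float32)))
E
```

```text
clock: 6.65
position: [0.5883, -0.3132, 0.1801]
ee_rot: [-3.108, -0.453, 0.004]
force: [-0.1, 0.6, -0.9]
width: 0.497
t cm [ 0.25 -0.16  8.59] yaw 16.58 tilt 0.14 wz None
((523.0654296875, -331.88970947265625), (318.61492919921875, 175.3472442626953), 1.754828929901123)
((506.99176025390625, -311.8614501953125), (282.817138671875, 130.00071716308594), 2.6367290019989014)
```

View pics/s2.png

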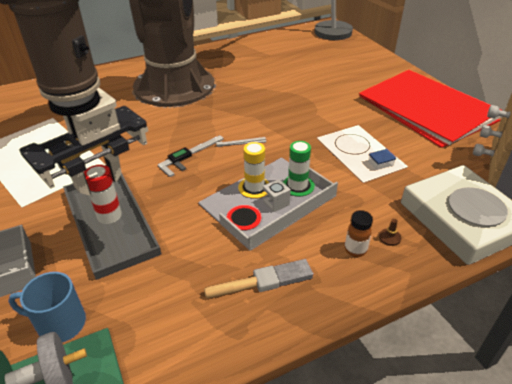

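The scene view shows the red canister held upright over the tray at about (102,195), and the red pad bare at (243,217). Next I lower it.

```bash
python3 -m handwheel '[{"tx":0,"ty":0,"tz":1.5,"wx":0,"wy":0,"wz":0,"claw":0.4},{"tx":0,"ty":0,"tz":3.5,"wx":0,"wy":0,"wz":0,"claw":0.4},{"tx":0,"ty":0,"tz":5.5,"wx":0,"wy":0,"wz":0,"claw":0.4},{"tx":0,"ty":0,"tz":7,"wx":0,"wy":0,"wz":0,"claw":0.4},{"tx":0,"ty":0,"tz":8,"wx":0,"wy":0,"wz":0,"claw":0.4},{"tx":0,"ty":0,"tz":8.5,"wx":0,"wy":0,"wz":0,"claw":0.4},{"tx":0,"ty":0,"tz":8.7,"wx":0,"wy":0,"wz":0,"claw":0.4},{"tx":0,"ty":0,"tz":8.7,"wx":0,"wy":0,"wz":0,"claw":0.4},{"tx":0,"ty":0,"tz":8.7,"wx":0,"wy":0,"wz":0,"claw":0.4}]'; python3 - <<'E'
from h import *
off(.590,-.311,.0940)
E
```

```text
clock: 7.5
position: [0.5905, -0.311, 0.0956]
ee_rot: [3.107, 0.459, 0.002]
force: [1.2, 1.1, -0.2]
width: 0.497
t cm [-0.05 -0.01  0.16] yaw 16.79 tilt 0.08 wz None
```

```bash
python3 -m handwheel '[{"tx":0,"ty":0,"tz":0.1,"wx":0,"wy":0,"wz":0,"claw":0.4},{"tx":0,"ty":0,"tz":0.15,"wx":0,"wy":0,"wz":0,"claw":0.4},{"tx":0,"ty":0,"tz":0.15,"wx":0,"wy":0,"wz":0,"claw":0.4}]'; python3 -m handwheel '[{"tx":0,"ty":0,"tz":0,"wx":0,"wy":0,"wz":0,"claw":0.6},{"tx":0,"ty":0,"tz":0,"wx":0,"wy":0,"wz":0,"claw":0.8},{"tx":0,"ty":0,"tz":0,"wx":0,"wy":0,"wz":0,"claw":1},{"tx":0,"ty":0,"tz":0,"wx":0,"wy":0,"wz":0,"claw":1},{"tx":0,"ty":0,"tz":0,"wx":0,"wy":0,"wz":0,"claw":1}]'
```

```text
clock: 7.75
position: [0.5901, -0.3112, 0.0937]
ee_rot: [3.107, 0.458, 0.001]
force: [-0.1, 0.5, 0.4]
width: 0.497
clock: 8.17
position: [0.5899, -0.3111, 0.0933]
ee_rot: [3.108, 0.458, 0.0]
force: [0.4, 0.1, -0.7]
width: 0.807
```

Next I go up and over to yellow.

```bash
python3 -m handwheel '[{"tx":0,"ty":0,"tz":0,"wx":0,"wy":0,"wz":0,"claw":1},{"tx":0,"ty":0,"tz":-1,"wx":0,"wy":0,"wz":0,"claw":1},{"tx":0,"ty":0,"tz":-3,"wx":0,"wy":0,"wz":0,"claw":1},{"tx":0,"ty":0,"tz":-6,"wx":0,"wy":0,"wz":0,"claw":1},{"tx":0,"ty":0,"tz":-9,"wx":0,"wy":0,"wz":0,"claw":1},{"tx":0,"ty":0,"tz":-11,"wx":0,"wy":0,"wz":0,"claw":1},{"tx":0,"ty":0,"tz":-11,"wx":0,"wy":0,"wz":0,"claw":1}]'; python3 - <<'E'
from h import *
p,d,W,K,T=cloud("wrist"); cv2.imwrite("pics/w3.png",p)
off(.5465,.010,.20)
E
```

```text
clock: 8.75
position: [0.5924, -0.3118, 0.2095]
ee_rot: [3.104, 0.457, 0.012]
force: [0.1, -0.5, 0.0]
width: 1.003
t cm [  4.97 -32.08   0.59] yaw 16.77 tilt 0.33 wz None
```

View pics/w3.png

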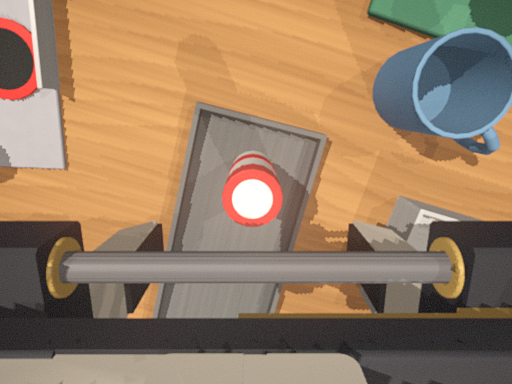

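The red canister stands upright in the tray at pixel (252,198).

```bash
python3 -m handwheel '[{"tx":0.2,"ty":-1.5,"tz":0,"wx":0,"wy":0,"wz":0,"claw":1},{"tx":0.7,"ty":-4.5,"tz":0,"wx":0,"wy":0,"wz":0,"claw":1},{"tx":1.3,"ty":-8,"tz":0,"wx":0,"wy":0,"wz":0,"claw":1},{"tx":1.9,"ty":-12,"tz":0,"wx":0,"wy":0,"wz":0,"claw":1},{"tx":2.5,"ty":-16,"tz":0,"wx":0,"wy":0,"wz":0,"claw":1},{"tx":3.1,"ty":-20,"tz":0,"wx":0,"wy":0,"wz":0,"claw":1},{"tx":3.7,"ty":-24,"tz":0,"wx":0,"wy":0,"wz":0,"claw":1},{"tx":4.3,"ty":-28,"tz":0,"wx":0,"wy":0,"wz":0,"claw":1},{"tx":4.8,"ty":-31,"tz":0,"wx":0,"wy":0,"wz":0,"claw":1},{"tx":5,"ty":-32,"tz":0,"wx":0,"wy":0,"wz":0,"claw":1},{"tx":5,"ty":-32,"tz":0,"wx":0,"wy":0,"wz":0,"claw":1},{"tx":5,"ty":-32,"tz":0,"wx":0,"wy":0,"wz":0,"claw":1}]'; python3 - <<'E'
from h import *
off(.5465,.010,.0985)
E
```

```text
clock: 9.8
position: [0.5446, 0.0099, 0.2025]
ee_rot: [3.107, 0.46, -0.003]
force: [-0.5, -1.0, -0.7]
width: 0.999
t cm [ 0.2   0.04 10.4 ] yaw 16.85 tilt 0.1 wz None
```

```bash
python3 -m handwheel '[{"tx":0.1,"ty":0,"tz":2,"wx":0,"wy":0,"wz":0,"claw":1},{"tx":0.1,"ty":0,"tz":4.5,"wx":0,"wy":0,"wz":0,"claw":1},{"tx":0.1,"ty":0,"tz":7,"wx":0,"wy":0,"wz":0,"claw":1},{"tx":0.1,"ty":0,"tz":9,"wx":0,"wy":0,"wz":0,"claw":1},{"tx":0.1,"ty":0,"tz":10.4,"wx":0,"wy":0,"wz":0,"claw":1},{"tx":0.1,"ty":0,"tz":10.5,"wx":0,"wy":0,"wz":0,"claw":1},{"tx":0.1,"ty":0,"tz":10.5,"wx":0,"wy":0,"wz":0,"claw":1},{"tx":0.1,"ty":0,"tz":10.5,"wx":0,"wy":0,"wz":0,"claw":1}]' ; python3 - <<'E'
from h import *
off(.5465,.010,.0985)
E
```

```text
clock: 10.47
position: [0.5468, 0.0089, 0.0988]
ee_rot: [3.108, 0.455, 0.001]
force: [0.5, -0.1, 0.4]
width: 1.004
t cm [-0.   -0.11  0.03] yaw 16.67 tilt 0.04 wz None
```

```bash
python3 -m handwheel '[{"tx":0,"ty":0,"tz":0,"wx":0,"wy":0,"wz":0,"claw":0.4},{"tx":0,"ty":0,"tz":0,"wx":0,"wy":0,"wz":0,"claw":0.4},{"tx":0,"ty":0,"tz":0,"wx":0,"wy":0,"wz":0,"claw":0.4},{"tx":0,"ty":0,"tz":0,"wx":0,"wy":0,"wz":0,"claw":0.4},{"tx":0,"ty":0,"tz":0,"wx":0,"wy":0,"wz":0,"claw":0.4},{"tx":0,"ty":0,"tz":0,"wx":0,"wy":0,"wz":0,"claw":0.4},{"tx":0,"ty":0,"tz":0,"wx":0,"wy":0,"wz":0,"claw":0.4},{"tx":0,"ty":0,"tz":0,"wx":0,"wy":0,"wz":0,"claw":0.4}]' 20
python3 -m handwheel '[{"tx":0,"ty":0,"tz":-0.5,"wx":0,"wy":0,"wz":0,"claw":0.4},{"tx":0,"ty":0,"tz":-1.5,"wx":0,"wy":0,"wz":0,"claw":0.4},{"tx":0,"ty":0,"tz":-3,"wx":0,"wy":0,"wz":0,"claw":0.4},{"tx":0,"ty":0,"tz":-5,"wx":0,"wy":0,"wz":0,"claw":0.4},{"tx":0,"ty":0,"tz":-7,"wx":0,"wy":0,"wz":0,"claw":0.4},{"tx":0,"ty":0,"tz":-8,"wx":0,"wy":0,"wz":0,"claw":0.4},{"tx":0,"ty":0,"tz":-8.3,"wx":0,"wy":0,"wz":0,"claw":0.4},{"tx":0,"ty":0,"tz":-8.3,"wx":0,"wy":0,"wz":0,"claw":0.4}]'; python3 - <<'E'
from h import *
off(.4215,-.318,.175)
off(.506,-.3145,.175)
E
```

```text
clock: 11.13
position: [0.5463, 0.0101, 0.0982]
ee_rot: [3.108, 0.458, -0.0]
force: [-0.3, 0.3, -0.0]
width: 0.499
clock: 11.8
position: [0.5467, 0.01, 0.182]
ee_rot: [3.108, 0.458, 0.002]
force: [-1.1, -0.2, -1.1]
width: 0.495
t cm [-21.45  27.8    0.68] yaw 16.76 tilt 0.09 wz None
t cm [-13.26  29.9    0.7 ] yaw 16.76 tilt 0.09 wz None
```

```bash
python3 -m handwheel '[{"tx":-0.5,"ty":1,"tz":0,"wx":0,"wy":0,"wz":0,"claw":0.4},{"tx":-1.5,"ty":3.3,"tz":0,"wx":0,"wy":0,"wz":0,"claw":0.4},{"tx":-3,"ty":6.6,"tz":0,"wx":0,"wy":0,"wz":0,"claw":0.4},{"tx":-4.5,"ty":10,"tz":0,"wx":0,"wy":0,"wz":0,"claw":0.4},{"tx":-6,"ty":13.5,"tz":0,"wx":0,"wy":0,"wz":0,"claw":0.4},{"tx":-7.5,"ty":17,"tz":0,"wx":0,"wy":0,"wz":0,"claw":0.4},{"tx":-9,"ty":20.5,"tz":0,"wx":0,"wy":0,"wz":0,"claw":0.4},{"tx":-10.6,"ty":24,"tz":0,"wx":0,"wy":0,"wz":0,"claw":0.4},{"tx":-12,"ty":27,"tz":0,"wx":0,"wy":0,"wz":0,"claw":0.4},{"tx":-13,"ty":29.3,"tz":0,"wx":0,"wy":0,"wz":0,"claw":0.4},{"tx":-13.3,"ty":29.9,"tz":0,"wx":0,"wy":0,"wz":0,"claw":0.4},{"tx":-13.3,"ty":29.9,"tz":0,"wx":0,"wy":0,"wz":0,"claw":0.4}]'; python3 - <<'E'
from h import *
off(.506,-.3145,.0935)
E
```

```text
clock: 12.8
position: [0.5029, -0.318, 0.1795]
ee_rot: [-3.109, -0.45, 0.004]
force: [0.5, -0.1, -1.8]
width: 0.498
t cm [ 0.42 -0.24  8.6 ] yaw 16.48 tilt 0.16 wz None
```

```bash
python3 -m handwheel '[{"tx":0,"ty":0,"tz":1,"wx":0,"wy":0,"wz":0,"claw":0.4},{"tx":0,"ty":0,"tz":3,"wx":0,"wy":0,"wz":0,"claw":0.4},{"tx":0,"ty":0,"tz":5,"wx":0,"wy":0,"wz":0,"claw":0.4},{"tx":0,"ty":0,"tz":7,"wx":0,"wy":0,"wz":0,"claw":0.4},{"tx":0,"ty":0,"tz":8,"wx":0,"wy":0,"wz":0,"claw":0.4},{"tx":0,"ty":0,"tz":8.5,"wx":0,"wy":0,"wz":0,"claw":0.4},{"tx":0,"ty":0,"tz":8.7,"wx":0,"wy":0,"wz":0,"claw":0.4},{"tx":0,"ty":0,"tz":8.7,"wx":0,"wy":0,"wz":0,"claw":0.4},{"tx":0,"ty":0,"tz":8.7,"wx":0,"wy":0,"wz":0,"claw":0.4}]'; python3 - <<'E'
from h import *
off(.506,-.3145,.0935)
E
```

```text
clock: 13.55
position: [0.506, -0.3146, 0.0951]
ee_rot: [3.107, 0.459, 0.002]
force: [1.0, -0.4, -1.2]
width: 0.496
t cm [-0.   -0.01  0.16] yaw 16.8 tilt 0.09 wz None
```

```bash
python3 -m handwheel '[{"tx":0,"ty":0,"tz":0.1,"wx":0,"wy":0,"wz":0,"claw":0.4},{"tx":0,"ty":0,"tz":0.15,"wx":0,"wy":0,"wz":0,"claw":0.4},{"tx":0,"ty":0,"tz":0.15,"wx":0,"wy":0,"wz":0,"claw":0.4},{"tx":0,"ty":0,"tz":0.15,"wx":0,"wy":0,"wz":0,"claw":0.6},{"tx":0,"ty":0,"tz":0.15,"wx":0,"wy":0,"wz":0,"claw":0.8},{"tx":0,"ty":0,"tz":0.15,"wx":0,"wy":0,"wz":0,"claw":1},{"tx":0,"ty":0,"tz":0.15,"wx":0,"wy":0,"wz":0,"claw":1},{"tx":0,"ty":0,"tz":0.15,"wx":0,"wy":0,"wz":0,"claw":1},{"tx":0,"ty":0,"tz":0.15,"wx":0,"wy":0,"wz":0,"claw":1},{"tx":0,"ty":0,"tz":0.15,"wx":0,"wy":0,"wz":0,"claw":1}]';
python3 -m handwheel '[{"tx":0,"ty":0,"tz":-1,"wx":0,"wy":0,"wz":0,"claw":1},{"tx":0,"ty":0,"tz":-3,"wx":0,"wy":0,"wz":0,"claw":1},{"tx":0,"ty":0,"tz":-6,"wx":0,"wy":0,"wz":0,"claw":1},{"tx":0,"ty":0,"tz":-9,"wx":0,"wy":0,"wz":0,"claw":1},{"tx":0,"ty":0,"tz":-11,"wx":0,"wy":0,"wz":0,"claw":1},{"tx":0,"ty":0,"tz":-11,"wx":0,"wy":0,"wz":0,"claw":1}]'; python3 - <<'E'
from h import *
p,d,W,K,T=cloud("wrist"); cv2.imwrite("pics/w4.png",p)
off(.5858,.1004,.20)
E
```

```text
clock: 14.38
position: [0.5053, -0.3146, 0.0927]
ee_rot: [3.108, 0.458, -0.0]
force: [-0.1, -0.4, 0.3]
width: 0.955
clock: 14.88
position: [0.5077, -0.3155, 0.2084]
ee_rot: [3.103, 0.457, 0.01]
force: [-0.2, -0.4, 0.6]
width: 1.002
t cm [ 19.56 -37.51   0.53] yaw 16.77 tilt 0.31 wz None
```

View pics/w4.png

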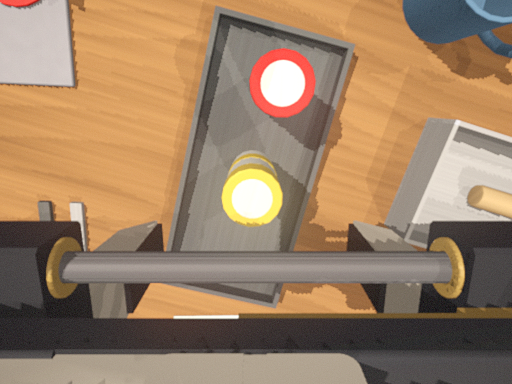

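Red (283,82) and yellow (252,198) both stand upright in the tray. Green is next.

```bash
python3 -m handwheel '[{"tx":1,"ty":-2,"tz":0,"wx":0,"wy":0,"wz":0,"claw":1},{"tx":2.7,"ty":-5.2,"tz":0,"wx":0,"wy":0,"wz":0,"claw":1},{"tx":4.5,"ty":-8.7,"tz":0,"wx":0,"wy":0,"wz":0,"claw":1},{"tx":6.4,"ty":-12.3,"tz":0,"wx":0,"wy":0,"wz":0,"claw":1},{"tx":8.3,"ty":-15.9,"tz":0,"wx":0,"wy":0,"wz":0,"claw":1},{"tx":10.2,"ty":-19.5,"tz":0,"wx":0,"wy":0,"wz":0,"claw":1},{"tx":12.1,"ty":-23.2,"tz":0,"wx":0,"wy":0,"wz":0,"claw":1},{"tx":14,"ty":-26.9,"tz":0,"wx":0,"wy":0,"wz":0,"claw":1},{"tx":15.9,"ty":-30.5,"tz":0,"wx":0,"wy":0,"wz":0,"claw":1},{"tx":17.8,"ty":-34.1,"tz":0,"wx":0,"wy":0,"wz":0,"claw":1},{"tx":19.2,"ty":-36.8,"tz":0,"wx":0,"wy":0,"wz":0,"claw":1},{"tx":19.6,"ty":-37.5,"tz":0,"wx":0,"wy":0,"wz":0,"claw":1}]'; python3 - <<'E'
from h import *
off(.5858,.1004,.0985)
E
```

```text
clock: 15.93
position: [0.584, 0.1082, 0.2023]
ee_rot: [-3.103, -0.469, 0.001]
force: [-0.7, 0.2, 0.2]
width: 1.004
t cm [-0.06  0.84 10.37] yaw 17.2 tilt 0.21 wz None
```

```bash
python3 -m handwheel '[{"tx":0,"ty":0,"tz":0,"wx":0,"wy":0,"wz":0,"claw":1},{"tx":0,"ty":0,"tz":0,"wx":0,"wy":0,"wz":0,"claw":1},{"tx":0,"ty":0,"tz":1,"wx":0,"wy":0,"wz":0,"claw":1},{"tx":0,"ty":0,"tz":1,"wx":0,"wy":0,"wz":0,"claw":1}]'; python3 - <<'E'
from h import *
off(.5858,.1004,.0985)
E
```

```text
clock: 16.27
position: [0.5839, 0.0982, 0.1907]
ee_rot: [3.107, 0.453, -0.004]
force: [-0.1, 0.0, -0.2]
width: 0.997
t cm [ 0.27 -0.17  9.22] yaw 16.6 tilt 0.18 wz None
```

```bash
python3 -m handwheel '[{"tx":0.1,"ty":0,"tz":2,"wx":0,"wy":0,"wz":0,"claw":1},{"tx":0.2,"ty":0,"tz":4.5,"wx":0,"wy":0,"wz":0,"claw":1},{"tx":0.2,"ty":0,"tz":7,"wx":0,"wy":0,"wz":0,"claw":1},{"tx":0.2,"ty":0,"tz":8.5,"wx":0,"wy":0,"wz":0,"claw":1},{"tx":0.2,"ty":0,"tz":9.3,"wx":0,"wy":0,"wz":0,"claw":1},{"tx":0.2,"ty":0,"tz":9.3,"wx":0,"wy":0,"wz":0,"claw":1},{"tx":0.2,"ty":0,"tz":9.3,"wx":0,"wy":0,"wz":0,"claw":1},{"tx":0.2,"ty":0,"tz":9.3,"wx":0,"wy":0,"wz":0,"claw":1}]' ; python3 - <<'E'
from h import *
off(.5858,.1004,.0985)
E
```

```text
clock: 16.93
position: [0.5874, 0.1014, 0.1008]
ee_rot: [-3.108, -0.457, -0.003]
force: [-0.4, 0.7, 0.8]
width: 0.999
t cm [-0.18  0.05  0.23] yaw 16.73 tilt 0.09 wz None
```

```bash
python3 -m handwheel '[{"tx":-0.1,"ty":0,"tz":0.2,"wx":0,"wy":0,"wz":0,"claw":1},{"tx":-0.1,"ty":0,"tz":0.2,"wx":0,"wy":0,"wz":0,"claw":0.4},{"tx":-0.1,"ty":0,"tz":0.2,"wx":0,"wy":0,"wz":0,"claw":0.4},{"tx":-0.1,"ty":0,"tz":0.2,"wx":0,"wy":0,"wz":0,"claw":0.4},{"tx":-0.1,"ty":0,"tz":0.2,"wx":0,"wy":0,"wz":0,"claw":0.4},{"tx":-0.1,"ty":0,"tz":0.2,"wx":0,"wy":0,"wz":0,"claw":0.4},{"tx":-0.1,"ty":0,"tz":0.2,"wx":0,"wy":0,"wz":0,"claw":0.4},{"tx":-0.1,"ty":0,"tz":0.2,"wx":0,"wy":0,"wz":0,"claw":0.4},{"tx":-0.1,"ty":0,"tz":0.2,"wx":0,"wy":0,"wz":0,"claw":0.4}]' 20
python3 -m handwheel '[{"tx":0,"ty":0,"tz":-0.5,"wx":0,"wy":0,"wz":0,"claw":0.4},{"tx":0,"ty":0,"tz":-1.5,"wx":0,"wy":0,"wz":0,"claw":0.4},{"tx":0,"ty":0,"tz":-3,"wx":0,"wy":0,"wz":0,"claw":0.4},{"tx":0,"ty":0,"tz":-5,"wx":0,"wy":0,"wz":0,"claw":0.4},{"tx":0,"ty":0,"tz":-7,"wx":0,"wy":0,"wz":0,"claw":0.4},{"tx":0,"ty":0,"tz":-8,"wx":0,"wy":0,"wz":0,"claw":0.4},{"tx":0,"ty":0,"tz":-8.3,"wx":0,"wy":0,"wz":0,"claw":0.4},{"tx":0,"ty":0,"tz":-8.3,"wx":0,"wy":0,"wz":0,"claw":0.4}]'; python3 - <<'E'
from h import *
off(.4215,-.3185,.175)
E
```

```text
clock: 17.68
position: [0.5857, 0.1013, 0.0977]
ee_rot: [3.108, 0.458, -0.0]
force: [0.4, 0.6, -0.5]
width: 0.494
clock: 18.35
position: [0.5861, 0.1014, 0.1816]
ee_rot: [3.108, 0.458, 0.003]
force: [-0.4, -0.0, -1.4]
width: 0.496
t cm [-27.87  35.46   0.63] yaw 16.76 tilt 0.09 wz None
```

```bash
python3 -m handwheel '[{"tx":-1,"ty":1.3,"tz":0,"wx":0,"wy":0,"wz":0,"claw":0.4},{"tx":-2.7,"ty":3.5,"tz":0,"wx":0,"wy":0,"wz":0,"claw":0.4},{"tx":-5,"ty":6.4,"tz":0,"wx":0,"wy":0,"wz":0,"claw":0.4},{"tx":-7.3,"ty":9.3,"tz":0,"wx":0,"wy":0,"wz":0,"claw":0.4},{"tx":-9.6,"ty":12.2,"tz":0,"wx":0,"wy":0,"wz":0,"claw":0.4},{"tx":-11.9,"ty":15.1,"tz":0,"wx":0,"wy":0,"wz":0,"claw":0.4},{"tx":-14.1,"ty":18,"tz":0,"wx":0,"wy":0,"wz":0,"claw":0.4},{"tx":-16.4,"ty":20.9,"tz":0,"wx":0,"wy":0,"wz":0,"claw":0.4},{"tx":-18.7,"ty":23.8,"tz":0,"wx":0,"wy":0,"wz":0,"claw":0.4},{"tx":-21,"ty":26.7,"tz":0,"wx":0,"wy":0,"wz":0,"claw":0.4},{"tx":-23,"ty":29.3,"tz":0,"wx":0,"wy":0,"wz":0,"claw":0.4},{"tx":-24,"ty":30.5,"tz":0,"wx":0,"wy":0,"wz":0,"claw":0.4}]'
python3 -m handwheel '[{"tx":-1,"ty":1.3,"tz":0,"wx":0,"wy":0,"wz":0,"claw":0.4},{"tx":-2.4,"ty":3,"tz":0,"wx":0,"wy":0,"wz":0,"claw":0.4},{"tx":-3.5,"ty":4.5,"tz":0,"wx":0,"wy":0,"wz":0,"claw":0.4},{"tx":-3.9,"ty":5,"tz":0,"wx":0,"wy":0,"wz":0,"claw":0.4},{"tx":-3.9,"ty":5,"tz":0,"wx":0,"wy":0,"wz":0,"claw":0.4},{"tx":-3.9,"ty":5,"tz":0,"wx":0,"wy":0,"wz":0,"claw":0.4}]';  python3 - <<'E'
from h import *
off(.4215,-.3185,.093)
E
```

```text
clock: 19.35
position: [0.4407, -0.2645, 0.1794]
ee_rot: [3.109, 0.45, -0.005]
force: [-0.3, -0.2, -2.0]
width: 0.496
clock: 19.85
position: [0.4209, -0.3182, 0.18]
ee_rot: [-3.107, -0.458, 0.001]
force: [0.3, 1.6, -1.9]
width: 0.497
t cm [0.05 0.06 8.7 ] yaw 16.76 tilt 0.08 wz None
```

```bash
python3 -m handwheel '[{"tx":0,"ty":0,"tz":1,"wx":0,"wy":0,"wz":0,"claw":0.4},{"tx":0,"ty":0,"tz":3,"wx":0,"wy":0,"wz":0,"claw":0.4},{"tx":0,"ty":0,"tz":5,"wx":0,"wy":0,"wz":0,"claw":0.4},{"tx":0,"ty":0,"tz":7,"wx":0,"wy":0,"wz":0,"claw":0.4},{"tx":0,"ty":0,"tz":8,"wx":0,"wy":0,"wz":0,"claw":0.4},{"tx":0,"ty":0,"tz":8.5,"wx":0,"wy":0,"wz":0,"claw":0.4},{"tx":0,"ty":0,"tz":8.6,"wx":0,"wy":0,"wz":0,"claw":0.4},{"tx":0,"ty":0,"tz":8.6,"wx":0,"wy":0,"wz":0,"claw":0.4},{"tx":0,"ty":0,"tz":8.6,"wx":0,"wy":0,"wz":0,"claw":0.4}]'; python3 - <<'E'
from h import *
off(.4215,-.3185,.093)
E
```

```text
clock: 20.6
position: [0.4217, -0.3192, 0.0956]
ee_rot: [3.107, 0.458, 0.002]
force: [1.4, -0.5, -1.0]
width: 0.496
t cm [-0.   -0.08  0.26] yaw 16.79 tilt 0.09 wz None
```

```bash
python3 -m handwheel '[{"tx":0,"ty":0,"tz":0.1,"wx":0,"wy":0,"wz":0,"claw":0.4},{"tx":0,"ty":0,"tz":0.2,"wx":0,"wy":0,"wz":0,"claw":0.4},{"tx":0,"ty":0,"tz":0.2,"wx":0,"wy":0,"wz":0,"claw":0.4},{"tx":0,"ty":0,"tz":0.2,"wx":0,"wy":0,"wz":0,"claw":0.6},{"tx":0,"ty":0,"tz":0.2,"wx":0,"wy":0,"wz":0,"claw":0.8},{"tx":0,"ty":0,"tz":0.2,"wx":0,"wy":0,"wz":0,"claw":1},{"tx":0,"ty":0,"tz":0.2,"wx":0,"wy":0,"wz":0,"claw":1},{"tx":0,"ty":0,"tz":0.2,"wx":0,"wy":0,"wz":0,"claw":1},{"tx":0,"ty":0,"tz":0.2,"wx":0,"wy":0,"wz":0,"claw":1},{"tx":0,"ty":0,"tz":0.2,"wx":0,"wy":0,"wz":0,"claw":1}]';
python3 -m handwheel '[{"tx":0,"ty":0,"tz":-1,"wx":0,"wy":0,"wz":0,"claw":1},{"tx":0,"ty":0,"tz":-3,"wx":0,"wy":0,"wz":0,"claw":1},{"tx":0,"ty":0,"tz":-6,"wx":0,"wy":0,"wz":0,"claw":1},{"tx":0,"ty":0,"tz":-9,"wx":0,"wy":0,"wz":0,"claw":1},{"tx":0,"ty":0,"tz":-12,"wx":0,"wy":0,"wz":0,"claw":1},{"tx":0,"ty":0,"tz":-15,"wx":0,"wy":0,"wz":0,"claw":1},{"tx":0,"ty":0,"tz":-15,"wx":0,"wy":0,"wz":0,"claw":1}]'; python3 - <<'E'
from h import *
p,d,W,K,T=cloud("scene"); cv2.imwrite("pics/s5.png",p)
p,d,W,K,T=cloud("top"); cv2.imwrite("pics/t5.png",p)
off(.52,.0,.25)
E
```

```text
clock: 21.43
position: [0.421, -0.3191, 0.0927]
ee_rot: [3.108, 0.458, 0.0]
force: [1.0, 0.3, -0.5]
width: 0.951
clock: 22.02
position: [0.4236, -0.3203, 0.2494]
ee_rot: [3.102, 0.457, 0.011]
force: [0.7, -0.2, -0.0]
width: 1.0
t cm [ 18.64 -27.75  -0.58] yaw 16.77 tilt 0.19 wz None
```

View pics/s5.png

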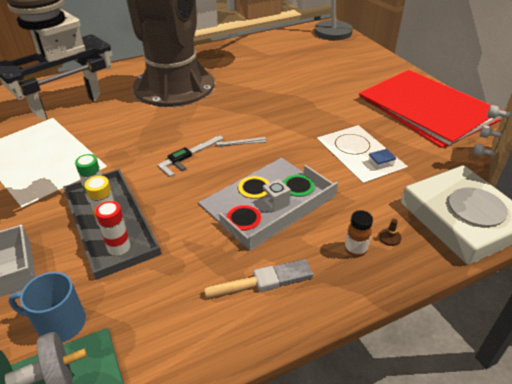

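View pics/t5.png

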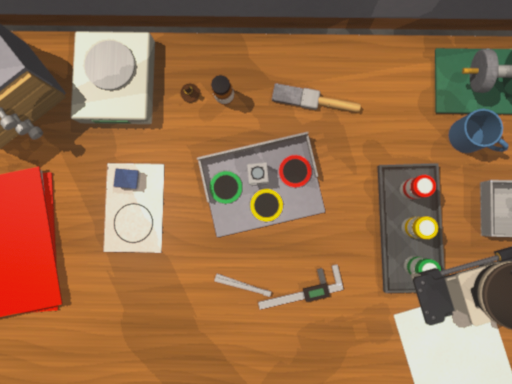

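All three canisters stand upright in the tray: red (423,186), yellow (426,228), green (428,267) in the top view. The loupe is untouched at (258,173). Next I take a close look at the loupe.

```bash
python3 -m handwheel '[{"tx":1,"ty":-1.5,"tz":0,"wx":0,"wy":0,"wz":0,"claw":1},{"tx":2.7,"ty":-4,"tz":0,"wx":0,"wy":0,"wz":0,"claw":1},{"tx":4.7,"ty":-7,"tz":0,"wx":0,"wy":0,"wz":0,"claw":1},{"tx":6.7,"ty":-10,"tz":0,"wx":0,"wy":0,"wz":0,"claw":1},{"tx":8.7,"ty":-13,"tz":0,"wx":0,"wy":0,"wz":0,"claw":1},{"tx":10.7,"ty":-16,"tz":0,"wx":0,"wy":0,"wz":0,"claw":1},{"tx":12.7,"ty":-19,"tz":0,"wx":0,"wy":0,"wz":0,"claw":1},{"tx":14.7,"ty":-22,"tz":0,"wx":0,"wy":0,"wz":0,"claw":1},{"tx":16.7,"ty":-25,"tz":0,"wx":0,"wy":0,"wz":0,"claw":1},{"tx":18.2,"ty":-27.2,"tz":0,"wx":0,"wy":0,"wz":0,"claw":1},{"tx":18.6,"ty":-27.8,"tz":0,"wx":0,"wy":0,"wz":0,"claw":1},{"tx":18.6,"ty":-27.8,"tz":0,"wx":0,"wy":0,"wz":0,"claw":1}]'
python3 -m handwheel '[{"tx":0,"ty":0,"tz":0,"wx":0,"wy":0,"wz":0,"claw":1},{"tx":0,"ty":0,"tz":0,"wx":0,"wy":0,"wz":0,"claw":1}]'
cat > fit.py <<'E'
from h import *
from cell import nets
def pads(p,W,C):
    hsv=cv2.cvtColor(p,cv2.COLOR_BGR2HSV)
    for n,h in(('red',None),('green',(50,85)),('yellow',(22,33))):
        H=hsv[...,0].astype(int)
        mh=((H<8)|(H>172)) if h is None else (H>=h[0])&(H<=h[1])
        m=mh&(hsv[...,1]>140)&(hsv[...,2]>80)&(abs(W[...,2]-.0105)<.006)&(np.hypot(W[...,0]-C[n][0],W[...,1]-C[n][1])<.06)
        P=W[m]
        if len(P)<30: continue
        (c,r)=cv2.minEnclosingCircle((P[:,:2]*1000).astype(np.float32)); 
        e=cv2.fitEllipse(cv2.convexHull((P[:,:2]*1000).astype(np.float32)))
        print(' pad',n,np.round(c,1),round(r,1),'ell',np.round(e[0],1),np.round(e[1],1))
def loupe(W,c,zlo,zhi):
    m=(np.hypot(W[...,0]-c[0],W[...,1]-c[1])<.05)&(W[...,2]>zlo)&(W[...,2]<zhi)
    q=W[m]
    if len(q)>20: print(' loupe',m.sum(),'rect',cv2.minAreaRect((q[:,:2]*1000).astype(np.float32)),q[:,2].mean())
C={'red':(.628,-.054),'green':(.588,.0997),'yellow':(.55,.0074)}
E
python3 - <<'E'
from fit import *
for cam in("wrist","top","scene"):
    print(cam)
    p,d,W,K,T=cloud(cam); cv2.imwrite(f"pics/{cam}6.png",p)
    pads(p,W,C); loupe(W,(.617,.025),.045,.058)
E
```

```text
clock: 23.12
position: [0.5185, 0.0035, 0.2418]
ee_rot: [-3.106, -0.465, 0.002]
force: [-0.3, -1.3, 0.3]
width: 1.003
clock: 23.28
position: [0.5183, -0.0011, 0.2421]
ee_rot: [3.108, 0.455, -0.002]
force: [-0.5, 0.3, 0.2]
width: 0.998
wrist
 pad red [628.5 -53.8] 37.3 ell [628.3 -53.7] [72.6 74.4]
 pad green [589.5 101.8] 36.1 ell [589.6 101.7] [71.2 72.3]
 pad yellow [550.8   9.2] 36.9 ell [550.7   9.3] [72.3 73.5]
 loupe 2152 rect ((618.380615234375, 29.9490966796875), (42.16208267211914, 42.040931701660156), 6.634876251220703) 0.051746154275656014
top
 loupe 44 rect ((633.2830200195312, 29.386180877685547), (6.542586326599121, 39.79469299316406), 13.4988374710083) 0.051393279937719465
scene
 pad red [627.7 -52.4] 38.2 ell [627.1 -52.8] [71.4 74.2]
 pad green [589.3 101.3] 37.8 ell [589.5 101.3] [66.6 75. ]
 pad yellow [551.    8.1] 37.9 ell [550.1   8. ] [70.2 74.7]
 loupe 318 rect ((618.260498046875, 27.52717399597168), (44.401466369628906, 43.76677322387695), 6.897839546203613) 0.0510981242011978
```

View pics/wrist6.png

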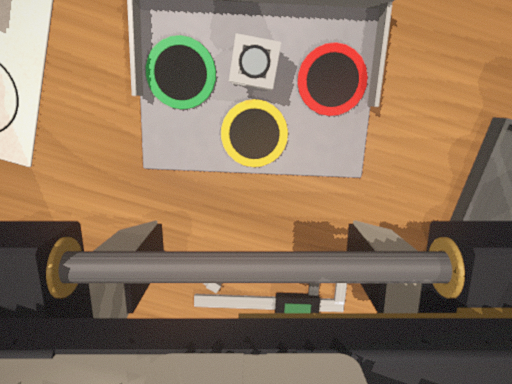

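The wrist view shows the loupe at (254,62), open on both sides. The pads are at green (181,72), yellow (254,133) and red (332,79). The loupe yaw is about 6.7°, so I turn the tool by +10° in wz.

```bash
python3 -c "
from h import *
off(.6183,.0288,.14,6.7)"
python3 -m handwheel '[{"tx":1,"ty":0,"tz":1,"wx":0,"wy":0,"wz":2,"claw":1},{"tx":3,"ty":0,"tz":3,"wx":0,"wy":0,"wz":4,"claw":1},{"tx":5.5,"ty":0,"tz":5,"wx":0,"wy":0,"wz":6,"claw":1},{"tx":8,"ty":0,"tz":7.5,"wx":0,"wy":0,"wz":8,"claw":1},{"tx":9.8,"ty":0,"tz":9,"wx":0,"wy":0,"wz":10.1,"claw":1},{"tx":10.3,"ty":0,"tz":10,"wx":0,"wy":0,"wz":10.1,"claw":1},{"tx":10.3,"ty":0,"tz":10,"wx":0,"wy":0,"wz":10.1,"claw":1},{"tx":10.3,"ty":0,"tz":10,"wx":0,"wy":0,"wz":10.1,"claw":1}]'
python3 -c "
from h import *
off(.6183,.0288,.04,6.7)"
```

```text
t cm [10.41  0.   10.25] yaw 16.63 tilt 0.04 wz 9.93
clock: 24.1
position: [0.6167, 0.0297, 0.1425]
ee_rot: [3.136, 0.183, -0.003]
force: [1.0, 0.1, 0.1]
width: 1.002
t cm [ 0.17  0.11 10.25] yaw 6.69 tilt 0.09 wz -0.01
```

```bash
python3 -m handwheel '[{"tx":0.1,"ty":0.05,"tz":2,"wx":0,"wy":0,"wz":0,"claw":1},{"tx":0.1,"ty":0.05,"tz":4,"wx":0,"wy":0,"wz":0,"claw":1},{"tx":0.1,"ty":0.05,"tz":6,"wx":0,"wy":0,"wz":0,"claw":1},{"tx":0.1,"ty":0.05,"tz":8,"wx":0,"wy":0,"wz":0,"claw":1},{"tx":0.1,"ty":0.05,"tz":9.5,"wx":0,"wy":0,"wz":0,"claw":1},{"tx":0.1,"ty":0.05,"tz":10.2,"wx":0,"wy":0,"wz":0,"claw":1},{"tx":0.1,"ty":0.05,"tz":10.2,"wx":0,"wy":0,"wz":0,"claw":1},{"tx":0.1,"ty":0.05,"tz":10.2,"wx":0,"wy":0,"wz":0,"claw":1}]'
python3 - <<'E'
from h import *
off(.6183,.0288,.04,6.7)
p,d,W,K,T=cloud("wrist"); cv2.imwrite("pics/w7.png",p)
p,d,W,K,T=cloud("scene"); cv2.imwrite("pics/s7.png",cv2.resize(p[100:290,170:390],None,fx=3,fy=3))
E
```

```text
clock: 24.77
position: [0.6188, 0.0297, 0.042]
ee_rot: [3.136, 0.182, 0.002]
force: [0.3, 0.2, -0.2]
width: 1.0
t cm [-0.06  0.09  0.2 ] yaw 6.66 tilt 0.07 wz -0.04
```

View pics/s7.png

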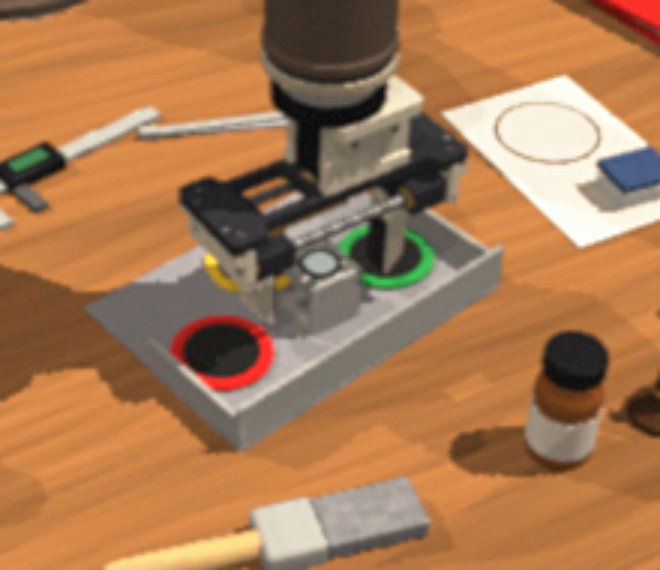

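The fingers straddle the loupe at (330,290) in this crop, with its back plate towards +x. I close the jaws.

```bash
python3 -m handwheel '[{"tx":0,"ty":0,"tz":0,"wx":0,"wy":0,"wz":0,"claw":0.35},{"tx":0,"ty":0,"tz":0,"wx":0,"wy":0,"wz":0,"claw":0.35},{"tx":0,"ty":0,"tz":0,"wx":0,"wy":0,"wz":0,"claw":0.35},{"tx":0,"ty":0,"tz":0,"wx":0,"wy":0,"wz":0,"claw":0.35},{"tx":0,"ty":0,"tz":0,"wx":0,"wy":0,"wz":0,"claw":0.35},{"tx":0,"ty":0,"tz":0,"wx":0,"wy":0,"wz":0,"claw":0.35},{"tx":0,"ty":0,"tz":0,"wx":0,"wy":0,"wz":0,"claw":0.35},{"tx":0,"ty":0,"tz":0,"wx":0,"wy":0,"wz":0,"claw":0.35}]' 18
python3 -c "
from h import *
off(.6183,.0288,.04,6.7)"
```

```text
clock: 25.53
position: [0.6185, 0.0301, 0.0407]
ee_rot: [3.136, 0.183, -0.0]
force: [-0.1, 0.3, 0.3]
width: 0.469
t cm [-0.04  0.12  0.07] yaw 6.67 tilt 0.0 wz -0.03
```

```bash
python3 -m handwheel '[{"tx":0,"ty":0,"tz":-0.5,"wx":0,"wy":0,"wz":0,"claw":0.35},{"tx":0,"ty":0,"tz":-1.5,"wx":0,"wy":0,"wz":0,"claw":0.35},{"tx":0,"ty":0,"tz":-3.5,"wx":0,"wy":0,"wz":0,"claw":0.35},{"tx":0,"ty":0,"tz":-6,"wx":0,"wy":0,"wz":0,"claw":0.35},{"tx":0,"ty":0,"tz":-9,"wx":0,"wy":0,"wz":0,"claw":0.35},{"tx":0,"ty":0,"tz":-11.5,"wx":0,"wy":0,"wz":0,"claw":0.35},{"tx":0,"ty":0,"tz":-13,"wx":0,"wy":0,"wz":0,"claw":0.35},{"tx":0,"ty":0,"tz":-13.5,"wx":0,"wy":0,"wz":0,"claw":0.35}]'
python3 - <<'E'
from h import *
off(.42,.305,.175)
p,d,W,K,T=cloud("scene"); cv2.imwrite("pics/s8.png",cv2.resize(p[100:290,170:440],None,fx=2.9,fy=2.9))
g=cv2.cvtColor(p,cv2.COLOR_BGR2GRAY)
v,u=np.nonzero(g[:,:]>0); P=np.array([ray(a,b,K,T,.003) for a,b in zip(u,v)]); G=g[v,u]
m=(np.hypot(P[:,0]-.503,P[:,1]-.308)<.056); q=P[m];G=G[m]
loc=cv2.blur(g.astype(np.float32),(9,9))[v,u][m]
k=G<loc-15; c=np.array([.503,.308]); q=q[k]
for _ in range(6):
    rr=np.hypot(q[:,0]-c[0],q[:,1]-c[1]); kk=(rr>.036)&(rr<.051); c=fitc(q[kk],.0433,c)
print('scene ring',c.round(4),kk.sum(),np.median(rr[kk]))
E
```

```text
clock: 26.2
position: [0.6201, 0.0305, 0.1798]
ee_rot: [-3.136, -0.183, -0.008]
force: [0.5, -0.6, -1.2]
width: 0.456
t cm [-16.68 -29.59   0.39] yaw 6.67 tilt 0.31 wz None
scene ring [0.5027 0.3089] 133 0.043458768706260434
```

View pics/s8.png

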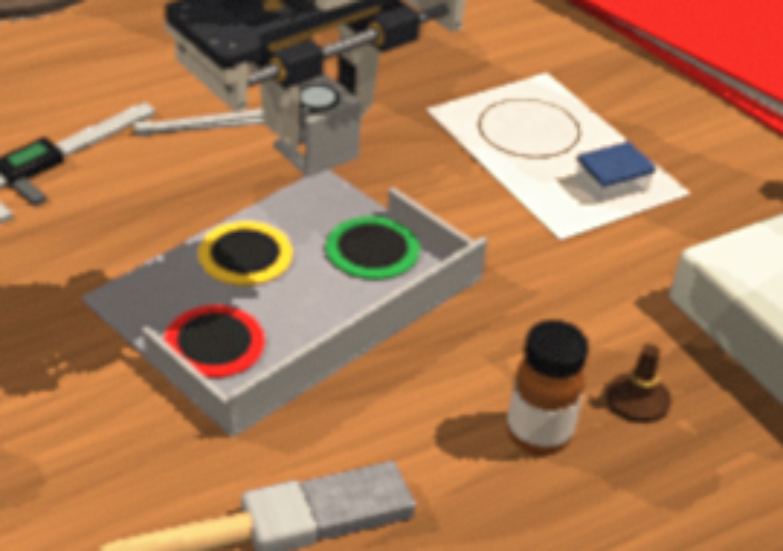

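The loupe hangs level in the jaws at (325,120) in the crop. The two ring fits, from top and scene, agree to 0.5 mm.

```bash
python3 -c "
from h import *
off(.5027,.3087,.175)"
```

```text
t cm [ -8.4  -29.     0.35] yaw 6.67 tilt 0.26 wz None
```

```bash
python3 -m handwheel '[{"tx":-0.4,"ty":-1.2,"tz":0,"wx":0,"wy":0,"wz":0,"claw":0.35},{"tx":-1.1,"ty":-3.6,"tz":0,"wx":0,"wy":0,"wz":0,"claw":0.35},{"tx":-2,"ty":-7,"tz":0,"wx":0,"wy":0,"wz":0,"claw":0.35},{"tx":-3,"ty":-10.4,"tz":0,"wx":0,"wy":0,"wz":0,"claw":0.35},{"tx":-4,"ty":-13.8,"tz":0,"wx":0,"wy":0,"wz":0,"claw":0.35},{"tx":-5,"ty":-17.2,"tz":0,"wx":0,"wy":0,"wz":0,"claw":0.35},{"tx":-6,"ty":-20.6,"tz":0,"wx":0,"wy":0,"wz":0,"claw":0.35},{"tx":-7,"ty":-24,"tz":0,"wx":0,"wy":0,"wz":0,"claw":0.35},{"tx":-7.8,"ty":-26.8,"tz":0,"wx":0,"wy":0,"wz":0,"claw":0.35},{"tx":-8.2,"ty":-28.4,"tz":0,"wx":0,"wy":0,"wz":0,"claw":0.35},{"tx":-8.3,"ty":-29,"tz":0,"wx":0,"wy":0,"wz":0,"claw":0.35},{"tx":-8.3,"ty":-29,"tz":0,"wx":0,"wy":0,"wz":0,"claw":0.35}]'
python3 -m handwheel '[{"tx":0,"ty":0,"tz":2,"wx":0,"wy":0,"wz":0,"claw":0.35},{"tx":0,"ty":0,"tz":4,"wx":0,"wy":0,"wz":0,"claw":0.35},{"tx":0,"ty":0,"tz":6,"wx":0,"wy":0,"wz":0,"claw":0.35},{"tx":0,"ty":0,"tz":8,"wx":0,"wy":0,"wz":0,"claw":0.35},{"tx":0,"ty":0,"tz":10,"wx":0,"wy":0,"wz":0,"claw":0.35},{"tx":0,"ty":0,"tz":10.5,"wx":0,"wy":0,"wz":0,"claw":0.35},{"tx":0,"ty":0,"tz":10.5,"wx":0,"wy":0,"wz":0,"claw":0.35}]'
python3 -c "
from h import *
off(.5027,.3087,.0377)"
```

```text
clock: 27.25
position: [0.5004, 0.3102, 0.1745]
ee_rot: [3.136, 0.188, -0.004]
force: [0.1, -0.4, -0.5]
width: 0.454
clock: 27.83
position: [0.502, 0.3059, 0.0688]
ee_rot: [3.133, 0.18, -0.005]
force: [0.1, 0.2, -0.1]
width: 0.453
t cm [ 0.11 -0.28  3.11] yaw 6.56 tilt 0.25 wz None
```

```bash
python3 -m handwheel '[{"tx":0,"ty":-0.15,"tz":1,"wx":0,"wy":0,"wz":0,"claw":0.35},{"tx":0,"ty":-0.15,"tz":2,"wx":0,"wy":0,"wz":0,"claw":0.35},{"tx":0,"ty":-0.15,"tz":2.5,"wx":0,"wy":0,"wz":0,"claw":0.35},{"tx":0,"ty":-0.15,"tz":2.7,"wx":0,"wy":0,"wz":0,"claw":0.35},{"tx":0,"ty":-0.15,"tz":2.7,"wx":0,"wy":0,"wz":0,"claw":0.35},{"tx":0,"ty":-0.15,"tz":2.7,"wx":0,"wy":0,"wz":0,"claw":0.35}]'
python3 - <<'E'
from h import *
off(.5027,.3087,.0377)
p,d,W,K,T=cloud("scene"); cv2.imwrite("pics/s9.png",cv2.resize(p[60:200,270:430],None,fx=4,fy=4,interpolation=cv2.INTER_CUBIC))
E
```

```text
clock: 28.33
position: [0.5023, 0.3101, 0.0439]
ee_rot: [-3.136, -0.183, -0.0]
force: [0.1, -0.5, -0.8]
width: 0.454
t cm [0.02 0.14 0.62] yaw 6.68 tilt 0.01 wz None
```

View pics/s9.png

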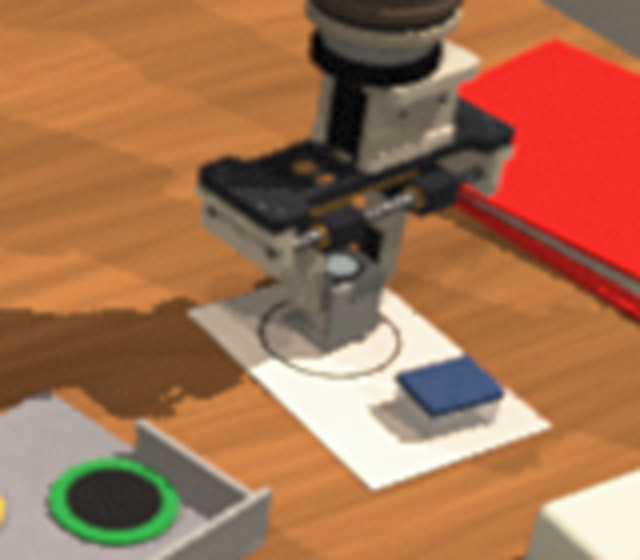

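The loupe hovers over the ring at (340,320) in the crop, so I lower the last 6 mm.

```bash
python3 -m handwheel '[{"tx":0,"ty":0.12,"tz":0.2,"wx":0,"wy":0,"wz":0,"claw":0.35},{"tx":0,"ty":0.12,"tz":0.4,"wx":0,"wy":0,"wz":0,"claw":0.35},{"tx":0,"ty":0.12,"tz":0.55,"wx":0,"wy":0,"wz":0,"claw":0.35},{"tx":0,"ty":0.12,"tz":0.55,"wx":0,"wy":0,"wz":0,"claw":0.35},{"tx":0,"ty":0.12,"tz":0.55,"wx":0,"wy":0,"wz":0,"claw":0.35}]'
python3 -c "
from h import *
off(.5027,.3087,.0377)"
```

```text
clock: 28.8
position: [0.5023, 0.3087, 0.0381]
ee_rot: [3.136, 0.183, -0.0]
force: [0.1, -0.5, -1.0]
width: 0.456
t cm [0.04 0.01 0.04] yaw 6.67 tilt 0.01 wz None
```

```bash
python3 -m handwheel '[{"tx":0,"ty":0,"tz":0.05,"wx":0,"wy":0,"wz":0,"claw":0.35},{"tx":0,"ty":0,"tz":0.05,"wx":0,"wy":0,"wz":0,"claw":0.35},{"tx":0,"ty":0,"tz":0.05,"wx":0,"wy":0,"wz":0,"claw":0.5},{"tx":0,"ty":0,"tz":0.05,"wx":0,"wy":0,"wz":0,"claw":0.65},{"tx":0,"ty":0,"tz":0.05,"wx":0,"wy":0,"wz":0,"claw":0.8},{"tx":0,"ty":0,"tz":0.05,"wx":0,"wy":0,"wz":0,"claw":1},{"tx":0,"ty":0,"tz":0.05,"wx":0,"wy":0,"wz":0,"claw":1},{"tx":0,"ty":0,"tz":0.05,"wx":0,"wy":0,"wz":0,"claw":1},{"tx":0,"ty":0,"tz":0.05,"wx":0,"wy":0,"wz":0,"claw":1},{"tx":0,"ty":0,"tz":0.05,"wx":0,"wy":0,"wz":0,"claw":1},{"tx":0,"ty":0,"tz":0.05,"wx":0,"wy":0,"wz":0,"claw":1}]'
python3 -m handwheel '[{"tx":0,"ty":0,"tz":-1,"wx":0,"wy":0,"wz":0,"claw":1},{"tx":0,"ty":0,"tz":-3,"wx":0,"wy":0,"wz":0,"claw":1},{"tx":0,"ty":0,"tz":-6,"wx":0,"wy":0,"wz":0,"claw":1},{"tx":0,"ty":0,"tz":-9,"wx":0,"wy":0,"wz":0,"claw":1},{"tx":0,"ty":0,"tz":-12,"wx":0,"wy":0,"wz":0,"claw":1},{"tx":0,"ty":0,"tz":-15,"wx":0,"wy":0,"wz":0,"claw":1},{"tx":0,"ty":0,"tz":-17.5,"wx":0,"wy":0,"wz":0,"claw":1},{"tx":-3,"ty":0,"tz":-17.5,"wx":0,"wy":0,"wz":0,"claw":1},{"tx":-6,"ty":0,"tz":-17.5,"wx":0,"wy":0,"wz":0,"claw":1},{"tx":-8,"ty":0,"tz":-17.5,"wx":0,"wy":0,"wz":0,"claw":1},{"tx":-8,"ty":0,"tz":-17.5,"wx":0,"wy":0,"wz":0,"claw":1}]'
python3 - <<'E'
from fit import *
for cam in("wrist","top","scene"):
    print(cam)
    p,d,W,K,T=cloud(cam); cv2.imwrite(f"pics/{cam}10.png",p)
    loupe(W,(.5027,.3087),.041,.055)
off(.506,-.3145,.21,16.77)
E
```

```text
clock: 29.72
position: [0.5024, 0.3087, 0.0377]
ee_rot: [3.136, 0.183, 0.0]
force: [-0.3, 0.7, -0.1]
width: 0.993
clock: 30.63
position: [0.4187, 0.2996, 0.2138]
ee_rot: [3.135, 0.189, -0.001]
force: [-0.4, 0.0, -1.0]
width: 1.0
wrist
 loupe 2353 rect ((502.4311218261719, 309.29608154296875), (40.87508010864258, 41.94489669799805), 6.804584980010986) 0.04879891933525114
top
 loupe 390 rect ((498.2926330566406, 306.4461364746094), (41.96200942993164, 43.11094284057617), 6.8795084953308105) 0.04801739908779863
scene
 loupe 220 rect ((501.8006591796875, 306.4207458496094), (44.03429412841797, 48.41164779663086), 6.288815498352051) 0.04769991052289544
t cm [ 1.06 61.95  0.34] yaw 6.67 tilt 0.08 wz -10.1
```

View pics/wrist10.png

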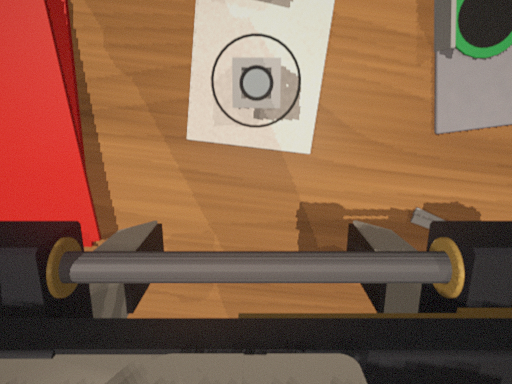

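View pics/scene10.png

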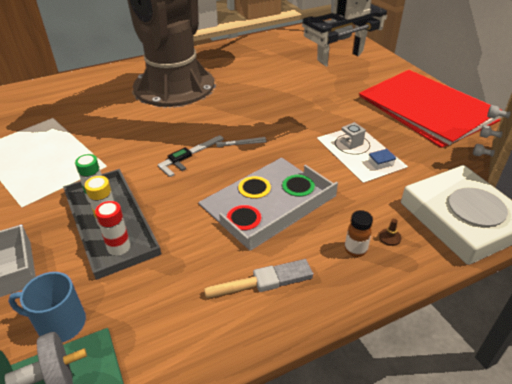

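The loupe stands upright inside the ring: its lens is at (257,82) and the ring centre at about (256,80) in the wrist view. Next I fetch the canisters back, starting with red.

```bash
python3 -m handwheel '[{"tx":0.3,"ty":1.5,"tz":0,"wx":0,"wy":0,"wz":-1,"claw":1},{"tx":0.8,"ty":5,"tz":0,"wx":0,"wy":0,"wz":-2,"claw":1},{"tx":1.4,"ty":8.8,"tz":0,"wx":0,"wy":0,"wz":-3,"claw":1},{"tx":2,"ty":12.6,"tz":0,"wx":0,"wy":0,"wz":-4,"claw":1},{"tx":2.6,"ty":16.4,"tz":0,"wx":0,"wy":0,"wz":-5,"claw":1},{"tx":3.2,"ty":20.2,"tz":0,"wx":0,"wy":0,"wz":-6,"claw":1},{"tx":3.8,"ty":24,"tz":0,"wx":0,"wy":0,"wz":-7,"claw":1},{"tx":4.4,"ty":27.8,"tz":0,"wx":0,"wy":0,"wz":-8,"claw":1},{"tx":5,"ty":31.6,"tz":0,"wx":0,"wy":0,"wz":-9,"claw":1},{"tx":5.6,"ty":35.4,"tz":0,"wx":0,"wy":0,"wz":-10.1,"claw":1},{"tx":6,"ty":38,"tz":0,"wx":0,"wy":0,"wz":-10.1,"claw":1},{"tx":6.3,"ty":40,"tz":0,"wx":0,"wy":0,"wz":-10.1,"claw":1}]'
python3 -c "
from h import *
off(.590,-.3112,.2,16.77)"
```

```text
clock: 31.78
position: [0.5331, -0.095, 0.2126]
ee_rot: [3.108, 0.451, 0.0]
force: [-0.2, 0.5, 0.5]
width: 0.998
t cm [-0.69 22.34  1.29] yaw 16.52 tilt 0.06 wz -0.25
```

```bash
python3 -m handwheel '[{"tx":0,"ty":2,"tz":0.2,"wx":0,"wy":0,"wz":0,"claw":1},{"tx":-0.2,"ty":5,"tz":0.4,"wx":0,"wy":0,"wz":0,"claw":1},{"tx":-0.3,"ty":9,"tz":0.6,"wx":0,"wy":0,"wz":0,"claw":1},{"tx":-0.4,"ty":13,"tz":0.8,"wx":0,"wy":0,"wz":0,"claw":1},{"tx":-0.5,"ty":17,"tz":1,"wx":0,"wy":0,"wz":0,"claw":1},{"tx":-0.6,"ty":20.5,"tz":1,"wx":0,"wy":0,"wz":0,"claw":1},{"tx":-0.6,"ty":22.2,"tz":1,"wx":0,"wy":0,"wz":0,"claw":1},{"tx":-0.6,"ty":22.6,"tz":1,"wx":0,"wy":0,"wz":0,"claw":1},{"tx":-0.6,"ty":22.6,"tz":1,"wx":0,"wy":0,"wz":0,"claw":1},{"tx":-0.6,"ty":22.6,"tz":1,"wx":0,"wy":0,"wz":0,"claw":1}]'
python3 -c "
from h import *
off(.590,-.3112,.0935,16.77)"
```

```text
clock: 32.62
position: [0.5917, -0.3078, 0.2024]
ee_rot: [-3.107, -0.459, 0.0]
force: [0.5, -0.0, -0.2]
width: 1.0
t cm [-0.26  0.29 10.89] yaw 16.79 tilt 0.07 wz 0.02
```

```bash
python3 -m handwheel '[{"tx":-0.2,"ty":0.3,"tz":2,"wx":0,"wy":0,"wz":0,"claw":1},{"tx":-0.2,"ty":0.3,"tz":4.5,"wx":0,"wy":0,"wz":0,"claw":1},{"tx":-0.2,"ty":0.3,"tz":7,"wx":0,"wy":0,"wz":0,"claw":1},{"tx":-0.2,"ty":0.3,"tz":9,"wx":0,"wy":0,"wz":0,"claw":1},{"tx":-0.2,"ty":0.3,"tz":10.5,"wx":0,"wy":0,"wz":0,"claw":1},{"tx":-0.2,"ty":0.3,"tz":10.8,"wx":0,"wy":0,"wz":0,"claw":1},{"tx":-0.2,"ty":0.3,"tz":10.8,"wx":0,"wy":0,"wz":0,"claw":1},{"tx":-0.2,"ty":0.3,"tz":10.8,"wx":0,"wy":0,"wz":0,"claw":1}]' ; python3 - <<'E'
from h import *
off(.590,-.3112,.0935,16.77)
E
```

```text
clock: 33.28
position: [0.5912, -0.3112, 0.0959]
ee_rot: [3.107, 0.46, 0.002]
force: [1.2, 0.4, 0.9]
width: 1.001
t cm [-0.11 -0.03  0.24] yaw 16.84 tilt 0.07 wz 0.07
```

```bash
python3 -m handwheel '[{"tx":0,"ty":0,"tz":0,"wx":0,"wy":0,"wz":0,"claw":0.4},{"tx":0,"ty":0,"tz":0,"wx":0,"wy":0,"wz":0,"claw":0.4},{"tx":0,"ty":0,"tz":0,"wx":0,"wy":0,"wz":0,"claw":0.4},{"tx":0,"ty":0,"tz":0,"wx":0,"wy":0,"wz":0,"claw":0.4},{"tx":0,"ty":0,"tz":0,"wx":0,"wy":0,"wz":0,"claw":0.4},{"tx":0,"ty":0,"tz":0,"wx":0,"wy":0,"wz":0,"claw":0.4},{"tx":0,"ty":0,"tz":0,"wx":0,"wy":0,"wz":0,"claw":0.4},{"tx":0,"ty":0,"tz":0,"wx":0,"wy":0,"wz":0,"claw":0.4}]' 20
python3 -m handwheel '[{"tx":0,"ty":0,"tz":-0.5,"wx":0,"wy":0,"wz":0,"claw":0.4},{"tx":0,"ty":0,"tz":-1.5,"wx":0,"wy":0,"wz":0,"claw":0.4},{"tx":0,"ty":0,"tz":-3,"wx":0,"wy":0,"wz":0,"claw":0.4},{"tx":0,"ty":0,"tz":-5,"wx":0,"wy":0,"wz":0,"claw":0.4},{"tx":0,"ty":0,"tz":-7,"wx":0,"wy":0,"wz":0,"claw":0.4},{"tx":0,"ty":0,"tz":-8.2,"wx":0,"wy":0,"wz":0,"claw":0.4},{"tx":0,"ty":0,"tz":-8.8,"wx":0,"wy":0,"wz":0,"claw":0.4},{"tx":0,"ty":0,"tz":-8.8,"wx":0,"wy":0,"wz":0,"claw":0.4}]'; python3 - <<'E'
from h import *
off(.6284,-.053,.18,16.77)
E
```

```text
clock: 33.95
position: [0.5903, -0.312, 0.0947]
ee_rot: [-3.108, -0.458, 0.0]
force: [0.0, 0.3, 0.4]
width: 0.496
clock: 34.62
position: [0.5911, -0.3124, 0.1846]
ee_rot: [3.106, 0.458, 0.004]
force: [0.7, 0.4, -1.7]
width: 0.497
t cm [ 11.05 -23.76   0.43] yaw 16.76 tilt 0.16 wz -0.01
```

```bash
python3 -m handwheel '[{"tx":0.5,"ty":-1,"tz":0,"wx":0,"wy":0,"wz":0,"claw":0.4},{"tx":1.4,"ty":-3,"tz":0,"wx":0,"wy":0,"wz":0,"claw":0.4},{"tx":2.6,"ty":-5.6,"tz":0,"wx":0,"wy":0,"wz":0,"claw":0.4},{"tx":3.9,"ty":-8.4,"tz":0,"wx":0,"wy":0,"wz":0,"claw":0.4},{"tx":5.2,"ty":-11.2,"tz":0,"wx":0,"wy":0,"wz":0,"claw":0.4},{"tx":6.5,"ty":-14,"tz":0,"wx":0,"wy":0,"wz":0,"claw":0.4},{"tx":7.8,"ty":-16.8,"tz":0,"wx":0,"wy":0,"wz":0,"claw":0.4},{"tx":9.2,"ty":-19.6,"tz":0,"wx":0,"wy":0,"wz":0,"claw":0.4},{"tx":10.4,"ty":-22,"tz":0,"wx":0,"wy":0,"wz":0,"claw":0.4},{"tx":11.1,"ty":-23.4,"tz":0,"wx":0,"wy":0,"wz":0,"claw":0.4},{"tx":11.1,"ty":-23.8,"tz":0,"wx":0,"wy":0,"wz":0,"claw":0.4},{"tx":11.1,"ty":-23.8,"tz":0,"wx":0,"wy":0,"wz":0,"claw":0.4}]'
python3 -m handwheel '[{"tx":0,"ty":0,"tz":1,"wx":0,"wy":0,"wz":0,"claw":0.4},{"tx":0,"ty":0,"tz":2.5,"wx":0,"wy":0,"wz":0,"claw":0.4},{"tx":0,"ty":0,"tz":4,"wx":0,"wy":0,"wz":0,"claw":0.4},{"tx":0,"ty":0,"tz":5.5,"wx":0,"wy":0,"wz":0,"claw":0.4},{"tx":0,"ty":0,"tz":6.5,"wx":0,"wy":0,"wz":0,"claw":0.4},{"tx":0,"ty":0,"tz":7,"wx":0,"wy":0,"wz":0,"claw":0.4},{"tx":0,"ty":0,"tz":7,"wx":0,"wy":0,"wz":0,"claw":0.4},{"tx":0,"ty":0,"tz":7,"wx":0,"wy":0,"wz":0,"claw":0.4}]'; python3 - <<'E'
from h import *
off(.6284,-.053,.0997,16.77)
E
```

```text
clock: 35.62
position: [0.6271, -0.0496, 0.1815]
ee_rot: [-3.106, -0.463, 0.003]
force: [-0.4, 0.3, -0.9]
width: 0.499
clock: 36.28
position: [0.628, -0.0528, 0.1127]
ee_rot: [3.108, 0.457, -0.0]
force: [0.7, 0.3, -0.9]
width: 0.497
t cm [0.03 0.03 1.3 ] yaw 16.72 tilt 0.01 wz -0.05
```

```bash
python3 -m handwheel '[{"tx":0,"ty":0,"tz":0.4,"wx":0,"wy":0,"wz":0,"claw":0.4},{"tx":0,"ty":0,"tz":0.8,"wx":0,"wy":0,"wz":0,"claw":0.4},{"tx":0,"ty":0,"tz":1,"wx":0,"wy":0,"wz":0,"claw":0.4},{"tx":0,"ty":0,"tz":1.15,"wx":0,"wy":0,"wz":0,"claw":0.4},{"tx":0,"ty":0,"tz":1.15,"wx":0,"wy":0,"wz":0,"claw":0.4},{"tx":0,"ty":0,"tz":1.15,"wx":0,"wy":0,"wz":0,"claw":0.4}]'; python3 - <<'E'
from h import *
off(.6284,-.053,.0997,16.77)
E
```

```text
clock: 36.78
position: [0.628, -0.0521, 0.1012]
ee_rot: [3.108, 0.458, -0.0]
force: [-0.4, 1.0, -1.4]
width: 0.501
t cm [0.01 0.1  0.15] yaw 16.78 tilt 0.0 wz 0.01
```

```bash
python3 -m handwheel '[{"tx":0,"ty":0.05,"tz":0.1,"wx":0,"wy":0,"wz":0,"claw":0.4},{"tx":0,"ty":0.05,"tz":0.15,"wx":0,"wy":0,"wz":0,"claw":0.4},{"tx":0,"ty":0.05,"tz":0.15,"wx":0,"wy":0,"wz":0,"claw":0.4},{"tx":0,"ty":0.05,"tz":0.15,"wx":0,"wy":0,"wz":0,"claw":0.6},{"tx":0,"ty":0.05,"tz":0.15,"wx":0,"wy":0,"wz":0,"claw":0.8},{"tx":0,"ty":0.05,"tz":0.15,"wx":0,"wy":0,"wz":0,"claw":1},{"tx":0,"ty":0.05,"tz":0.15,"wx":0,"wy":0,"wz":0,"claw":1},{"tx":0,"ty":0.05,"tz":0.15,"wx":0,"wy":0,"wz":0,"claw":1},{"tx":0,"ty":0.05,"tz":0.15,"wx":0,"wy":0,"wz":0,"claw":1},{"tx":0,"ty":0.05,"tz":0.15,"wx":0,"wy":0,"wz":0,"claw":1}]';
python3 -m handwheel '[{"tx":0,"ty":0,"tz":-1,"wx":0,"wy":0,"wz":0,"claw":1},{"tx":0,"ty":0,"tz":-3,"wx":0,"wy":0,"wz":0,"claw":1},{"tx":0,"ty":0,"tz":-6,"wx":0,"wy":0,"wz":0,"claw":1},{"tx":0,"ty":0,"tz":-8.5,"wx":0,"wy":0,"wz":0,"claw":1},{"tx":0,"ty":0,"tz":-10.2,"wx":0,"wy":0,"wz":0,"claw":1},{"tx":0,"ty":0,"tz":-10.2,"wx":0,"wy":0,"wz":0,"claw":1}]'; python3 - <<'E'
from h import *
p,d,W,K,T=cloud("wrist"); cv2.imwrite("pics/w11.png",p)
m=(np.hypot(W[...,0]-.628,W[...,1]+.053)<.045)&(W[...,2]>.108)&(W[...,2]<.125)
print(cv2.minEnclosingCircle((W[m][:,:2]*1000).astype(np.float32)))
off(.421,-.3191,.2,16.77)
E
```

```text
clock: 37.62
position: [0.6282, -0.0526, 0.0997]
ee_rot: [3.108, 0.458, 0.0]
force: [1.2, -0.2, 0.1]
width: 0.952
clock: 38.12
position: [0.6304, -0.0524, 0.207]
ee_rot: [3.107, 0.458, 0.011]
force: [1.4, 0.2, 1.0]
width: 1.001
((629.4863891601562, -51.00999069213867), 23.062101364135742)
t cm [-27.66  19.51   0.38] yaw 16.77 tilt 0.27 wz 0.0
```

View pics/w11.png

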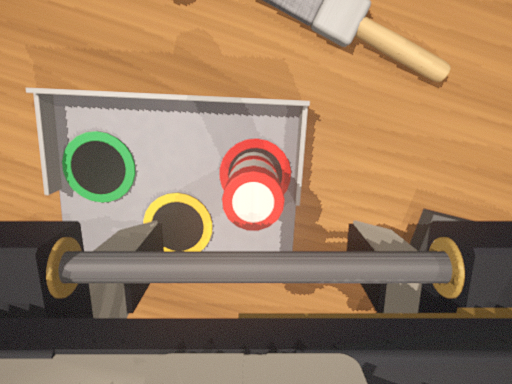

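Red stands centred on its pad at (255,175). Green is next.

```bash
python3 -m handwheel '[{"tx":-1.2,"ty":0.9,"tz":0,"wx":0,"wy":0,"wz":0,"claw":1},{"tx":-3.8,"ty":2.7,"tz":0,"wx":0,"wy":0,"wz":0,"claw":1},{"tx":-6.9,"ty":4.9,"tz":0,"wx":0,"wy":0,"wz":0,"claw":1},{"tx":-10,"ty":7.1,"tz":0,"wx":0,"wy":0,"wz":0,"claw":1},{"tx":-13.1,"ty":9.3,"tz":0,"wx":0,"wy":0,"wz":0,"claw":1},{"tx":-16.2,"ty":11.5,"tz":0,"wx":0,"wy":0,"wz":0,"claw":1},{"tx":-19.3,"ty":13.7,"tz":0,"wx":0,"wy":0,"wz":0,"claw":1},{"tx":-22.4,"ty":15.9,"tz":0,"wx":0,"wy":0,"wz":0,"claw":1},{"tx":-25.4,"ty":18,"tz":0,"wx":0,"wy":0,"wz":0,"claw":1},{"tx":-27.2,"ty":19.2,"tz":0,"wx":0,"wy":0,"wz":0,"claw":1},{"tx":-27.6,"ty":19.5,"tz":0,"wx":0,"wy":0,"wz":0,"claw":1},{"tx":-27.6,"ty":19.5,"tz":0,"wx":0,"wy":0,"wz":0,"claw":1}]'
python3 -m handwheel '[{"tx":0,"ty":0,"tz":1,"wx":0,"wy":0,"wz":0,"claw":1},{"tx":0,"ty":0,"tz":2,"wx":0,"wy":0,"wz":0,"claw":1},{"tx":0,"ty":0,"tz":2,"wx":0,"wy":0,"wz":0,"claw":1}]'
python3 -c "
from h import *
off(.421,-.3191,.0945,16.77)"
```

```text
clock: 39.17
position: [0.4174, -0.3208, 0.2009]
ee_rot: [-3.108, -0.451, 0.003]
force: [-0.5, 0.2, 0.2]
width: 1.0
clock: 39.42
position: [0.4198, -0.3168, 0.1791]
ee_rot: [-3.104, -0.462, 0.004]
force: [-0.1, -0.4, 0.6]
width: 1.004
t cm [0.07 0.28 8.45] yaw 16.92 tilt 0.22 wz 0.15
```

```bash
python3 -m handwheel '[{"tx":0,"ty":0.1,"tz":2,"wx":0,"wy":0,"wz":0,"claw":1},{"tx":0,"ty":0.1,"tz":4.5,"wx":0,"wy":0,"wz":0,"claw":1},{"tx":0,"ty":0.1,"tz":6.5,"wx":0,"wy":0,"wz":0,"claw":1},{"tx":0,"ty":0.1,"tz":8,"wx":0,"wy":0,"wz":0,"claw":1},{"tx":0,"ty":0.1,"tz":8.4,"wx":0,"wy":0,"wz":0,"claw":1},{"tx":0,"ty":0.1,"tz":8.4,"wx":0,"wy":0,"wz":0,"claw":1},{"tx":0,"ty":0.1,"tz":8.4,"wx":0,"wy":0,"wz":0,"claw":1}]'
python3 -c "
from h import *
off(.421,-.3191,.0945,16.77)"
```

```text
clock: 40.0
position: [0.421, -0.3194, 0.098]
ee_rot: [-3.107, -0.46, -0.0]
force: [0.1, 0.4, 0.2]
width: 0.999
t cm [ 0.01 -0.03  0.35] yaw 16.84 tilt 0.02 wz 0.07
```

```bash
python3 -m handwheel '[{"tx":0,"ty":0,"tz":0.15,"wx":0,"wy":0,"wz":0,"claw":1},{"tx":0,"ty":0,"tz":0.15,"wx":0,"wy":0,"wz":0,"claw":0.4},{"tx":0,"ty":0,"tz":0.15,"wx":0,"wy":0,"wz":0,"claw":0.4},{"tx":0,"ty":0,"tz":0.15,"wx":0,"wy":0,"wz":0,"claw":0.4},{"tx":0,"ty":0,"tz":0.15,"wx":0,"wy":0,"wz":0,"claw":0.4},{"tx":0,"ty":0,"tz":0.15,"wx":0,"wy":0,"wz":0,"claw":0.4},{"tx":0,"ty":0,"tz":0.15,"wx":0,"wy":0,"wz":0,"claw":0.4},{"tx":0,"ty":0,"tz":0.15,"wx":0,"wy":0,"wz":0,"claw":0.4},{"tx":0,"ty":0,"tz":0.15,"wx":0,"wy":0,"wz":0,"claw":0.4}]' 20
python3 -m handwheel '[{"tx":0,"ty":0,"tz":-0.5,"wx":0,"wy":0,"wz":0,"claw":0.4},{"tx":0,"ty":0,"tz":-1.5,"wx":0,"wy":0,"wz":0,"claw":0.4},{"tx":0,"ty":0,"tz":-3,"wx":0,"wy":0,"wz":0,"claw":0.4},{"tx":0,"ty":0,"tz":-5,"wx":0,"wy":0,"wz":0,"claw":0.4},{"tx":0,"ty":0,"tz":-7,"wx":0,"wy":0,"wz":0,"claw":0.4},{"tx":0,"ty":0,"tz":-8.2,"wx":0,"wy":0,"wz":0,"claw":0.4},{"tx":0,"ty":0,"tz":-8.8,"wx":0,"wy":0,"wz":0,"claw":0.4},{"tx":0,"ty":0,"tz":-8.8,"wx":0,"wy":0,"wz":0,"claw":0.4}]'; python3 - <<'E'
from h import *
off(.5885,.1015,.18,16.77)
E
```

```text
clock: 40.75
position: [0.4204, -0.32, 0.0962]
ee_rot: [3.108, 0.458, -0.0]
force: [-0.3, -0.2, 1.6]
width: 0.495
clock: 41.42
position: [0.4211, -0.3204, 0.1861]
ee_rot: [3.106, 0.458, 0.003]
force: [-0.1, 0.4, -1.5]
width: 0.496
t cm [ 28.19 -35.57   0.57] yaw 16.77 tilt 0.17 wz -0.0
```

```bash
python3 -m handwheel '[{"tx":1,"ty":-1.3,"tz":-0.5,"wx":0,"wy":0,"wz":0,"claw":0.4},{"tx":2.7,"ty":-3.5,"tz":-1,"wx":0,"wy":0,"wz":0,"claw":0.4},{"tx":5,"ty":-6.4,"tz":-1.5,"wx":0,"wy":0,"wz":0,"claw":0.4},{"tx":7.3,"ty":-9.3,"tz":-1.5,"wx":0,"wy":0,"wz":0,"claw":0.4},{"tx":9.6,"ty":-12.2,"tz":-1.5,"wx":0,"wy":0,"wz":0,"claw":0.4},{"tx":11.9,"ty":-15.1,"tz":-1.5,"wx":0,"wy":0,"wz":0,"claw":0.4},{"tx":14.1,"ty":-18,"tz":-1.5,"wx":0,"wy":0,"wz":0,"claw":0.4},{"tx":16.4,"ty":-20.9,"tz":-1.5,"wx":0,"wy":0,"wz":0,"claw":0.4},{"tx":18.7,"ty":-23.8,"tz":-1.5,"wx":0,"wy":0,"wz":0,"claw":0.4},{"tx":21,"ty":-26.7,"tz":-1.5,"wx":0,"wy":0,"wz":0,"claw":0.4},{"tx":23,"ty":-29.3,"tz":-1.5,"wx":0,"wy":0,"wz":0,"claw":0.4},{"tx":24,"ty":-30.5,"tz":-1.5,"wx":0,"wy":0,"wz":0,"claw":0.4}]'
python3 -m handwheel '[{"tx":1,"ty":-1.3,"tz":0,"wx":0,"wy":0,"wz":0,"claw":0.4},{"tx":2.5,"ty":-3,"tz":0,"wx":0,"wy":0,"wz":0,"claw":0.4},{"tx":3.7,"ty":-4.5,"tz":0,"wx":0,"wy":0,"wz":0,"claw":0.4},{"tx":4.2,"ty":-5,"tz":0,"wx":0,"wy":0,"wz":0,"claw":0.4},{"tx":4.2,"ty":-5,"tz":1,"wx":0,"wy":0,"wz":0,"claw":0.4},{"tx":4.2,"ty":-5,"tz":2,"wx":0,"wy":0,"wz":0,"claw":0.4},{"tx":4.2,"ty":-5,"tz":2,"wx":0,"wy":0,"wz":0,"claw":0.4}]';  python3 - <<'E'
from h import *
off(.5885,.1015,.1012,16.77)
E
```

```text
clock: 42.42
position: [0.5625, 0.0468, 0.1985]
ee_rot: [-3.104, -0.465, 0.001]
force: [0.1, 0.7, -2.1]
width: 0.495
clock: 43.0
position: [0.5861, 0.099, 0.176]
ee_rot: [3.107, 0.456, -0.008]
force: [-0.7, -0.5, -2.1]
width: 0.5
t cm [ 0.34 -0.18  7.47] yaw 16.69 tilt 0.31 wz -0.08
```

```bash
python3 -m handwheel '[{"tx":0.1,"ty":0,"tz":1,"wx":0,"wy":0,"wz":0,"claw":0.4},{"tx":0.1,"ty":0,"tz":2.5,"wx":0,"wy":0,"wz":0,"claw":0.4},{"tx":0.1,"ty":0,"tz":4,"wx":0,"wy":0,"wz":0,"claw":0.4},{"tx":0.1,"ty":0,"tz":5.5,"wx":0,"wy":0,"wz":0,"claw":0.4},{"tx":0.1,"ty":0,"tz":6.2,"wx":0,"wy":0,"wz":0,"claw":0.4},{"tx":0.1,"ty":0,"tz":6.5,"wx":0,"wy":0,"wz":0,"claw":0.4},{"tx":0.1,"ty":0,"tz":6.5,"wx":0,"wy":0,"wz":0,"claw":0.4},{"tx":0.1,"ty":0,"tz":6.5,"wx":0,"wy":0,"wz":0,"claw":0.4}]';  python3 - <<'E'
from h import *
off(.5885,.1015,.1012,16.77)
E
```

```text
clock: 43.67
position: [0.5893, 0.1015, 0.1147]
ee_rot: [-3.108, -0.458, -0.001]
force: [-0.3, 0.6, -0.7]
width: 0.497
t cm [-0.08 -0.03  1.35] yaw 16.75 tilt 0.04 wz -0.02
```

```bash
python3 -m handwheel '[{"tx":-0.05,"ty":0,"tz":0.4,"wx":0,"wy":0,"wz":0,"claw":0.4},{"tx":-0.05,"ty":0,"tz":0.8,"wx":0,"wy":0,"wz":0,"claw":0.4},{"tx":-0.05,"ty":0,"tz":1,"wx":0,"wy":0,"wz":0,"claw":0.4},{"tx":-0.05,"ty":0,"tz":1.15,"wx":0,"wy":0,"wz":0,"claw":0.4},{"tx":-0.05,"ty":0,"tz":1.2,"wx":0,"wy":0,"wz":0,"claw":0.4},{"tx":-0.05,"ty":0,"tz":1.2,"wx":0,"wy":0,"wz":0,"claw":0.4},{"tx":-0.05,"ty":0,"tz":1.2,"wx":0,"wy":0,"wz":0,"claw":0.4}]'; python3 - <<'E'
from h import *
off(.5885,.1015,.1012,16.77)
E
```

```text
clock: 44.25
position: [0.5886, 0.1015, 0.1023]
ee_rot: [3.108, 0.458, 0.0]
force: [0.6, -0.8, -1.5]
width: 0.496
t cm [-0.01 -0.    0.11] yaw 16.77 tilt 0.01 wz -0.0
```

```bash
python3 -m handwheel '[{"tx":0,"ty":0,"tz":0.1,"wx":0,"wy":0,"wz":0,"claw":0.4},{"tx":0,"ty":0,"tz":0.12,"wx":0,"wy":0,"wz":0,"claw":0.4},{"tx":0,"ty":0,"tz":0.12,"wx":0,"wy":0,"wz":0,"claw":0.4},{"tx":0,"ty":0,"tz":0.12,"wx":0,"wy":0,"wz":0,"claw":0.6},{"tx":0,"ty":0,"tz":0.12,"wx":0,"wy":0,"wz":0,"claw":0.8},{"tx":0,"ty":0,"tz":0.12,"wx":0,"wy":0,"wz":0,"claw":1},{"tx":0,"ty":0,"tz":0.12,"wx":0,"wy":0,"wz":0,"claw":1},{"tx":0,"ty":0,"tz":0.12,"wx":0,"wy":0,"wz":0,"claw":1},{"tx":0,"ty":0,"tz":0.12,"wx":0,"wy":0,"wz":0,"claw":1},{"tx":0,"ty":0,"tz":0.12,"wx":0,"wy":0,"wz":0,"claw":1}]';
python3 -m handwheel '[{"tx":0,"ty":0,"tz":-1,"wx":0,"wy":0,"wz":0,"claw":1},{"tx":0,"ty":0,"tz":-3,"wx":0,"wy":0,"wz":0,"claw":1},{"tx":0,"ty":0,"tz":-6,"wx":0,"wy":0,"wz":0,"claw":1},{"tx":0,"ty":0,"tz":-8.5,"wx":0,"wy":0,"wz":0,"claw":1},{"tx":0,"ty":0,"tz":-10.2,"wx":0,"wy":0,"wz":0,"claw":1},{"tx":0,"ty":0,"tz":-10.2,"wx":0,"wy":0,"wz":0,"claw":1}]'; python3 - <<'E'
from h import *
p,d,W,K,T=cloud("wrist"); cv2.imwrite("pics/w12.png",p)
m=(np.hypot(W[...,0]-.5885,W[...,1]-.1015)<.045)&(W[...,2]>.108)&(W[...,2]<.125)
print(cv2.minEnclosingCircle((W[m][:,:2]*1000).astype(np.float32)))
off(.5053,-.3146,.2,16.77)
E
```

```text
clock: 45.08
position: [0.5885, 0.1015, 0.101]
ee_rot: [3.108, 0.458, -0.0]
force: [0.1, 0.3, -1.1]
width: 0.96
clock: 45.58
position: [0.5906, 0.1024, 0.208]
ee_rot: [-3.107, -0.458, -0.011]
force: [0.3, -0.6, 0.6]
width: 1.003
((590.8639526367188, 102.9032211303711), 22.875120162963867)
t cm [-20.1   37.45   0.51] yaw 16.77 tilt 0.27 wz -0.0
```

View pics/w12.png

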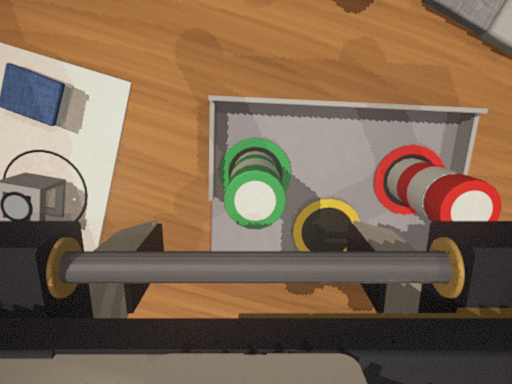

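Green stands on its pad at (256,175). Yellow is last.

```bash
python3 -m handwheel '[{"tx":-1,"ty":2,"tz":0,"wx":0,"wy":0,"wz":0,"claw":1},{"tx":-2.7,"ty":5,"tz":0,"wx":0,"wy":0,"wz":0,"claw":1},{"tx":-4.6,"ty":8.5,"tz":0,"wx":0,"wy":0,"wz":0,"claw":1},{"tx":-6.5,"ty":12,"tz":0,"wx":0,"wy":0,"wz":0,"claw":1},{"tx":-8.4,"ty":15.6,"tz":0,"wx":0,"wy":0,"wz":0,"claw":1},{"tx":-10.3,"ty":19.2,"tz":0,"wx":0,"wy":0,"wz":0,"claw":1},{"tx":-12.2,"ty":22.8,"tz":0,"wx":0,"wy":0,"wz":0,"claw":1},{"tx":-14.1,"ty":26.3,"tz":0,"wx":0,"wy":0,"wz":0,"claw":1},{"tx":-16,"ty":29.8,"tz":0,"wx":0,"wy":0,"wz":0,"claw":1},{"tx":-17.9,"ty":33.3,"tz":0,"wx":0,"wy":0,"wz":0,"claw":1},{"tx":-19.5,"ty":36.4,"tz":0,"wx":0,"wy":0,"wz":0,"claw":1},{"tx":-20,"ty":37.4,"tz":0,"wx":0,"wy":0,"wz":0,"claw":1}]'
python3 -m handwheel '[{"tx":0,"ty":0,"tz":0,"wx":0,"wy":0,"wz":0,"claw":1},{"tx":0,"ty":0,"tz":1,"wx":0,"wy":0,"wz":0,"claw":1},{"tx":0,"ty":0,"tz":2,"wx":0,"wy":0,"wz":0,"claw":1},{"tx":0,"ty":0,"tz":2,"wx":0,"wy":0,"wz":0,"claw":1}]'
python3 -c "
from h import *
off(.5053,-.3146,.0945,16.77)"
```

```text
clock: 46.63
position: [0.5016, -0.3211, 0.2021]
ee_rot: [3.108, 0.446, -0.005]
force: [0.1, -0.9, -1.4]
width: 1.002
clock: 46.97
position: [0.5042, -0.3116, 0.1802]
ee_rot: [-3.104, -0.462, 0.005]
force: [0.5, 0.4, -0.6]
width: 0.998
t cm [0.04 0.35 8.57] yaw 16.94 tilt 0.25 wz 0.17
```

```bash
python3 -m handwheel '[{"tx":0,"ty":0.1,"tz":2,"wx":0,"wy":0,"wz":0,"claw":1},{"tx":0,"ty":0.1,"tz":4.5,"wx":0,"wy":0,"wz":0,"claw":1},{"tx":0,"ty":0.1,"tz":6.5,"wx":0,"wy":0,"wz":0,"claw":1},{"tx":0,"ty":0.1,"tz":8,"wx":0,"wy":0,"wz":0,"claw":1},{"tx":0,"ty":0.1,"tz":8.5,"wx":0,"wy":0,"wz":0,"claw":1},{"tx":0,"ty":0.1,"tz":8.5,"wx":0,"wy":0,"wz":0,"claw":1},{"tx":0,"ty":0.1,"tz":8.5,"wx":0,"wy":0,"wz":0,"claw":1}]'
python3 -c "
from h import *
off(.5053,-.3146,.0945,16.77)"
```

```text
clock: 47.55
position: [0.5057, -0.3145, 0.0984]
ee_rot: [-3.107, -0.46, -0.0]
force: [0.4, 0.9, 0.5]
width: 1.002
t cm [-0.04  0.    0.39] yaw 16.85 tilt 0.02 wz 0.08
```

```bash
python3 -m handwheel '[{"tx":0,"ty":0,"tz":0.2,"wx":0,"wy":0,"wz":0,"claw":1},{"tx":0,"ty":0,"tz":0.2,"wx":0,"wy":0,"wz":0,"claw":0.4},{"tx":0,"ty":0,"tz":0.2,"wx":0,"wy":0,"wz":0,"claw":0.4},{"tx":0,"ty":0,"tz":0.2,"wx":0,"wy":0,"wz":0,"claw":0.4},{"tx":0,"ty":0,"tz":0.2,"wx":0,"wy":0,"wz":0,"claw":0.4},{"tx":0,"ty":0,"tz":0.2,"wx":0,"wy":0,"wz":0,"claw":0.4},{"tx":0,"ty":0,"tz":0.2,"wx":0,"wy":0,"wz":0,"claw":0.4},{"tx":0,"ty":0,"tz":0.2,"wx":0,"wy":0,"wz":0,"claw":0.4},{"tx":0,"ty":0,"tz":0.2,"wx":0,"wy":0,"wz":0,"claw":0.4}]' 20
python3 -m handwheel '[{"tx":0,"ty":0,"tz":-0.5,"wx":0,"wy":0,"wz":0,"claw":0.4},{"tx":0,"ty":0,"tz":-1.5,"wx":0,"wy":0,"wz":0,"claw":0.4},{"tx":0,"ty":0,"tz":-3,"wx":0,"wy":0,"wz":0,"claw":0.4},{"tx":0,"ty":0,"tz":-5,"wx":0,"wy":0,"wz":0,"claw":0.4},{"tx":0,"ty":0,"tz":-7,"wx":0,"wy":0,"wz":0,"claw":0.4},{"tx":0,"ty":0,"tz":-8.2,"wx":0,"wy":0,"wz":0,"claw":0.4},{"tx":0,"ty":0,"tz":-8.8,"wx":0,"wy":0,"wz":0,"claw":0.4},{"tx":0,"ty":0,"tz":-8.8,"wx":0,"wy":0,"wz":0,"claw":0.4}]'; python3 - <<'E'
from h import *
off(.5500,.0087,.18,16.77)
E
```

```text
clock: 48.3
position: [0.5052, -0.3152, 0.096]
ee_rot: [-3.108, -0.458, 0.0]
force: [0.2, -0.0, 0.5]
width: 0.495
clock: 48.97
position: [0.5059, -0.3156, 0.1857]
ee_rot: [3.106, 0.458, 0.003]
force: [-0.1, 0.1, -2.2]
width: 0.496
t cm [ 13.58 -29.78   0.53] yaw 16.77 tilt 0.15 wz -0.0
```

```bash
python3 -m handwheel '[{"tx":0.5,"ty":-1,"tz":-0.5,"wx":0,"wy":0,"wz":0,"claw":0.4},{"tx":1.5,"ty":-3.3,"tz":-1,"wx":0,"wy":0,"wz":0,"claw":0.4},{"tx":3,"ty":-6.6,"tz":-1.5,"wx":0,"wy":0,"wz":0,"claw":0.4},{"tx":4.5,"ty":-10,"tz":-1.5,"wx":0,"wy":0,"wz":0,"claw":0.4},{"tx":6.1,"ty":-13.4,"tz":-1.5,"wx":0,"wy":0,"wz":0,"claw":0.4},{"tx":7.7,"ty":-16.9,"tz":-1.5,"wx":0,"wy":0,"wz":0,"claw":0.4},{"tx":9.3,"ty":-20.4,"tz":-1.5,"wx":0,"wy":0,"wz":0,"claw":0.4},{"tx":10.9,"ty":-23.9,"tz":-1.5,"wx":0,"wy":0,"wz":0,"claw":0.4},{"tx":12.3,"ty":-27,"tz":-1.5,"wx":0,"wy":0,"wz":0,"claw":0.4},{"tx":13.3,"ty":-29.2,"tz":-1.5,"wx":0,"wy":0,"wz":0,"claw":0.4},{"tx":13.6,"ty":-29.8,"tz":-1.5,"wx":0,"wy":0,"wz":0,"claw":0.4},{"tx":13.6,"ty":-29.8,"tz":-1.5,"wx":0,"wy":0,"wz":0,"claw":0.4}]'
python3 -m handwheel '[{"tx":0,"ty":0,"tz":1,"wx":0,"wy":0,"wz":0,"claw":0.4},{"tx":0,"ty":0,"tz":2.5,"wx":0,"wy":0,"wz":0,"claw":0.4},{"tx":0,"ty":0,"tz":4,"wx":0,"wy":0,"wz":0,"claw":0.4},{"tx":0,"ty":0,"tz":5.5,"wx":0,"wy":0,"wz":0,"claw":0.4},{"tx":0,"ty":0,"tz":7,"wx":0,"wy":0,"wz":0,"claw":0.4},{"tx":0,"ty":0,"tz":8,"wx":0,"wy":0,"wz":0,"claw":0.4},{"tx":0,"ty":0,"tz":8.3,"wx":0,"wy":0,"wz":0,"claw":0.4},{"tx":0,"ty":0,"tz":8.3,"wx":0,"wy":0,"wz":0,"claw":0.4},{"tx":0,"ty":0,"tz":8.3,"wx":0,"wy":0,"wz":0,"claw":0.4}]';  python3 - <<'E'
from h import *
off(.5500,.0087,.101,16.77)
E
```

```text
clock: 49.97
position: [0.5487, 0.013, 0.1983]
ee_rot: [-3.105, -0.466, 0.002]
force: [0.1, 0.2, -1.2]
width: 0.494
clock: 50.72
position: [0.5495, 0.0087, 0.1162]
ee_rot: [3.108, 0.457, 0.0]
force: [0.1, -0.3, -1.2]
width: 0.495
t cm [0.04 0.02 1.52] yaw 16.73 tilt 0.01 wz -0.04
```

```bash
python3 -m handwheel '[{"tx":0.05,"ty":0,"tz":0.4,"wx":0,"wy":0,"wz":0,"claw":0.4},{"tx":0.05,"ty":0,"tz":0.8,"wx":0,"wy":0,"wz":0,"claw":0.4},{"tx":0.05,"ty":0,"tz":1.1,"wx":0,"wy":0,"wz":0,"claw":0.4},{"tx":0.05,"ty":0,"tz":1.3,"wx":0,"wy":0,"wz":0,"claw":0.4},{"tx":0.05,"ty":0,"tz":1.4,"wx":0,"wy":0,"wz":0,"claw":0.4},{"tx":0.05,"ty":0,"tz":1.4,"wx":0,"wy":0,"wz":0,"claw":0.4},{"tx":0.05,"ty":0,"tz":1.4,"wx":0,"wy":0,"wz":0,"claw":0.4}]'; python3 - <<'E'
from h import *
off(.5500,.0087,.101,16.77)
E
```

```text
clock: 51.3
position: [0.5499, 0.0095, 0.102]
ee_rot: [3.108, 0.458, 0.0]
force: [0.1, -0.2, -1.7]
width: 0.495
t cm [-0.01  0.07  0.1 ] yaw 16.78 tilt 0.0 wz 0.01
```

```bash
python3 -m handwheel '[{"tx":0,"ty":0.05,"tz":0.1,"wx":0,"wy":0,"wz":0,"claw":0.4},{"tx":0,"ty":0.05,"tz":0.12,"wx":0,"wy":0,"wz":0,"claw":0.4},{"tx":0,"ty":0.05,"tz":0.12,"wx":0,"wy":0,"wz":0,"claw":0.4},{"tx":0,"ty":0.05,"tz":0.12,"wx":0,"wy":0,"wz":0,"claw":0.6},{"tx":0,"ty":0.05,"tz":0.12,"wx":0,"wy":0,"wz":0,"claw":0.8},{"tx":0,"ty":0.05,"tz":0.12,"wx":0,"wy":0,"wz":0,"claw":1},{"tx":0,"ty":0.05,"tz":0.12,"wx":0,"wy":0,"wz":0,"claw":1},{"tx":0,"ty":0.05,"tz":0.12,"wx":0,"wy":0,"wz":0,"claw":1},{"tx":0,"ty":0.05,"tz":0.12,"wx":0,"wy":0,"wz":0,"claw":1},{"tx":0,"ty":0.05,"tz":0.12,"wx":0,"wy":0,"wz":0,"claw":1},{"tx":0,"ty":0.05,"tz":0.12,"wx":0,"wy":0,"wz":0,"claw":1}]';
python3 -m handwheel '[{"tx":0,"ty":0,"tz":-1,"wx":0,"wy":0,"wz":0,"claw":1},{"tx":0,"ty":0,"tz":-3,"wx":0,"wy":0,"wz":0,"claw":1},{"tx":0,"ty":0,"tz":-6,"wx":0,"wy":0,"wz":0,"claw":1},{"tx":0,"ty":0,"tz":-9,"wx":0,"wy":0,"wz":0,"claw":1},{"tx":0,"ty":0,"tz":-12,"wx":0,"wy":0,"wz":0,"claw":1},{"tx":0,"ty":0,"tz":-15,"wx":0,"wy":0,"wz":0,"claw":1},{"tx":-2,"ty":0,"tz":-18,"wx":0,"wy":0,"wz":0,"claw":1},{"tx":-5,"ty":0,"tz":-20,"wx":0,"wy":0,"wz":0,"claw":1},{"tx":-8,"ty":0,"tz":-20,"wx":0,"wy":0,"wz":0,"claw":1},{"tx":-10,"ty":0,"tz":-20,"wx":0,"wy":0,"wz":0,"claw":1},{"tx":-10,"ty":0,"tz":-20,"wx":0,"wy":0,"wz":0,"claw":1},{"tx":-10,"ty":0,"tz":-20,"wx":0,"wy":0,"wz":0,"claw":1}]'; python3 - <<'E'
from fit import *
D={'red':(.6282,-.0532),'green':(.5894,.1015),'yellow':(.5507,.0087)}
for cam in("wrist","top","scene"):
    p,d,W,K,T=cloud(cam); cv2.imwrite(f"pics/{cam}13.png",p); print(cam)
    for n,c in D.items():
        m=(np.hypot(W[...,0]-c[0],W[...,1]-c[1])<.045)&(W[...,2]>.108)&(W[...,2]<.125)
        if m.sum()>50: print(n,cv2.minEnclosingCircle((W[m][:,:2]*1000).astype(np.float32)),np.median(W[m][:,2]))
    loupe(W,(.5027,.3087),.041,.055)
print(sensors.observe()['clock'])
E
```

```text
clock: 52.22
position: [0.55, 0.0089, 0.1008]
ee_rot: [3.108, 0.458, -0.0]
force: [0.8, -0.2, -0.1]
width: 0.987
clock: 53.22
position: [0.4538, -0.0202, 0.3019]
ee_rot: [3.107, 0.457, 0.002]
force: [0.6, -0.2, -0.2]
width: 1.0
wrist
red ((624.9254760742188, -51.613861083984375), 22.17979621887207) 0.11553443694647794
green ((580.832275390625, 99.20025634765625), 19.80754852294922) 0.1153396480677038
yellow ((552.3377685546875, 10.878543853759766), 22.959030151367188) 0.11564269178019027
top
red ((625.492431640625, -53.24073028564453), 22.826595306396484) 0.11510010572753154
green ((586.8895263671875, 100.27627563476562), 22.910146713256836) 0.11523548698527797
yellow ((548.6055297851562, 8.174190521240234), 22.73462677001953) 0.11563206616027849
 loupe 388 rect ((498.4963684082031, 306.7099609375), (42.075618743896484, 42.71547317504883), 6.799101829528809) 0.04817542087888496
scene
red ((629.2852783203125, -54.325538635253906), 22.639314651489258) 0.11533180515329244
green ((589.3919677734375, 99.52676391601562), 23.933835983276367) 0.11536991723039058
yellow ((551.9530639648438, 8.123526573181152), 24.2071590423584) 0.11525335978731
 loupe 219 rect ((501.4849548339844, 305.99127197265625), (45.86552047729492, 47.46124267578125), 7.40330696105957) 0.04785449450833895
53.3667
```

View pics/wrist13.png

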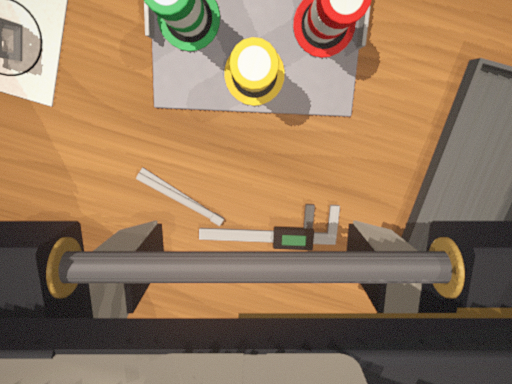

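View pics/scene13.png

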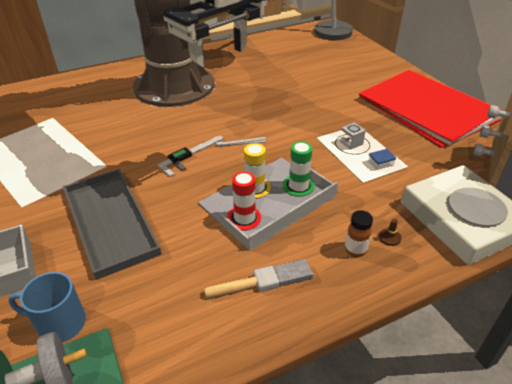

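All three canisters stand upright on their own pads in the scene view: red (244,200), yellow (256,168), green (300,168). The loupe is in the ring at (352,135), the tray is empty and the arm is clear, so I hand in.

```bash
python3 -c "
from cell import arm
print(arm.sign_off())"
```

```text
the job is handed in; nothing more can be done
None
```

The job is done and handed in at about 53 s of the 144 s allowed; the hand-in gives no verdict. I cleared the red, yellow and green canisters into the tray, set the loupe in the ring, and then returned red, green and yellow to their own pads.

**Canisters:** my last images show all three upright on pads of their own colour. Their caps lie within about 4 mm of the pad centres, apart from the wrist camera's green reading, which is 9 mm off. That cap was cut off at the picture's edge. An uncut wrist view taken just after placing green put it about 2 mm off.

**Loupe:** it stands upright inside the ring. The wrist camera, closest to it, put it about 1 mm from the ring's centre. The top and scene cameras read 3 to 5 mm off, still inside the 15 mm limit. The top camera read the canister caps low in x by a similar few mm.

**Arm:** it is raised clear with the gripper open, and the measured tool force stayed under about 3 N in every reading I took.

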